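# Lay the mate tray

## Robot

A 7-joint arm with a two-finger parallel gripper is mounted at the origin on the work surface. World frame = base frame: x ahead of the robot, y to its left, z up, the work surface at z = 0. Lengths are in mm, angles in rad, forces in N, time in s.
With the tool pointing down it reaches from about 400 to 875 mm from the base axis. Payload 4.4 kg.
Tool frame: the origin (TCP) lies at the very end of the fingers, on their centre line; the grasp point (between the pads) lies 19 mm behind it (ctrl.pinch_z is the z of the grasp point in the tool frame, in mm); z points along the fingers, x is the direction in which the jaws open and shut, and the axes are right-handed (so a half turn about z gives the same grasp; the last joint's range is limited). The gripper opens to 85 mm and grips with 20 to 120 N. Pads are 22 mm wide; open, the fingers measure 114 mm over their backs; the gripper's body (76 mm by 85 mm) begins 54 mm behind the grasp point. The pads swing forward as they close: fully open they stand 13 mm farther back than shut.
Start: joints at [-1.369, 0.628, 0.038, 1.517, -0.027, 0.996, -0.02], TCP at [171.971, 626.853, 197.313] pointing down, gripper open.
Joint ranges: [-3.06, 3.06], [-0.37, 2.12], [-1.25, 1.32], [0.18, 2.47], [-1.1, 4.24], [0.23, 1.98], [-2.94, 2.94]. Speed limits (rad/s): [2.57, 2.57, 3.14, 3.14, 3.14, 3.14, 3.14].

## Interface

Orientations are given as [roll, pitch, yaw] about the fixed x, y, z axes, in that order (R = Rz(yaw) Ry(pitch) Rx(roll)).
In Python, from cell import sensors, get_image, order, ctrl gives the robot as it stands.
- The arm moves only by the tool arm_command, never from a script. Its argument "rows" is a list that holds one entry, the list of rows, each a list of 6 numbers: the shift along the tool's x, y, z in mm, then the turn, a rotation vector about the tool's x, y, z in degrees. A call has 1 to 20 rows; each row is the pose to reach, as a shift and turn from the pose commanded when the call began, along the tool's axes at that moment; what a row does not reach only later rows make up. A row lasts 1/12 s, in which the tool goes at most 41.7 mm and 7.16 degrees, less where a joint would pass 70% of its speed; a pose out of reach is approached as far as the arm can. A call with a gripper value outside its range is refused whole. "claw" is the opening, from -1 (shut) to 1 (fully open), set as the call begins (left out, the last holds). The fingers move at their own pace and stop on an object; the grip force is fixed at half the most. Time passes only in rows, so rows that repeat a pose let the fingers close. It gives the time, the measured TCP pose, the force and the opening at its end, in the units of the state.
- sensors.read_state(): the state, without advancing time (a new reading comes with each control period).
- get_image(name): name is "scene" or "side" or "wrist"; returns a dict with "pixels" (420x560x3 uint8, red, green, blue), "z_map" (420x560 float32, mm along the optical axis (not along the pixel's ray), 0 where there is no reading), "K" (3x3 intrinsics, pixels), "k1" (the pictures are not rectified: a ray, as slopes to the right and down, at radius r is drawn at 1 + k1 r^2 times it, then the intrinsics apply), "pose" (4x4, takes a point from camera to world coordinates). Camera axes: x right, y up, looking along -z (the intrinsics and any distortion apply to the point x, -y, -z); pixel columns grow to the right and rows downward; lengths in mm; the calibration is good to about 2 mm. A picture is of the moment at which its call begins.
- order.finish_job(): hands the job in, once; it reports no verdict.
The state is a dict: "clock": time; "qpos": joint angles; "qd": joint speeds; "tau": joint torques, N m; "eef_pos": TCP position; "tool_rot": TCP orientation; "force": force on the tool from outside, world axes, zero at the start; "torque": the same for the moment, N m; "width": finger opening in mm.
Only numpy, scipy, OpenCV 4.12 (cv2) and the standard library are available. Lean on these libraries where they do the work, as an engineer would, in place of code of your own. Each camera call takes 0.05 s, during which the arm holds its last target.

## Task

Lay the mate tray: pull the bottom coaster sideways out of the dispenser and lay it flat on the middle of the tray's raised pad, then stand the round-bellied gourd upright on the middle of that coaster. Also stand the clamp-lid canister upright in the tray's square bay and lay the bent metal straw flat, lengthwise, in the tray's long bay. Leave the straight-sided wooden tumbler and the straight metal straw where they are.

Things in the scene. Friction and masses are not known exactly. Their poses are not given: they have to be found in the camera images.
- coaster_mid (a point): Centre of the bottom coaster, a flat wooden board 84 (x) x 64 (y) x 10 (z) mm, 45 g, under two like coasters that stay in the dispenser (they drop when it leaves). Its -x end sticks 32 mm out of the slot, free at both sides: pinch the 64 mm width there from above, about 27 mm from the centre along -x, and pull along -x at least 60 mm until it is clear.
- dispenser: Black coaster dispenser, fixed. Origin at the centre of its underside. 92 (x) x 76 (y) mm, 62 mm high, open on top; the slot is in its front (-x) face, 46 mm from the origin. Coasters slide on a floor 16 mm above the counter; a tongue of that height, 28 mm wide, runs on under the middle of the sticking-out coaster to 70 mm before the origin. x: same direction as the coaster's.
- gourd_mid (a point): Centre, half-way up, of the mate gourd: dark wooden round-bellied cup with a narrow neck, steel rim and a black plastic foot. 76 mm high, belly 62 mm across at the height of this point, foot 48 mm across, 160 g. z is up along its axis.
- tumbler_mid (a point): Centre, half-way up, of the look-alike: straight-sided dark wooden tumbler, 60 mm across and 76 mm high. Not wanted; leave it.
- canister_mid (a point): Centre, half-way up, of the lime-green canister with a flat clamp lid and wire clamp: cylinder 60 mm across and 72 mm high (clamp parts stand out up to 4 mm at its +x and -x sides), lid 54 mm across above it, 88 mm high in all, 250 g. z is up.
- bombilla_mid (a point): The bent metal straw, lying flat on the counter: tube 10 mm thick, 60 g. The point is half-way up on the axis of the straight part, near the centre of mass. Along its x: flat strainer 18 mm wide, 10 mm thick from -77 to -43 mm; straight tube to +25 mm; then bent to the tip at x = +62, y = +30 mm. z is up.
- straw_mid (a point): The look-alike metal straw, straight from end to end: same strainer and tube, from -77 to +78 mm along its x; the point is on its axis, half-way up. Not wanted; leave it.
- pad: Wooden tray insert with a raised pad, fixed. Origin at the centre of its underside, 4 mm above the counter. Footprint 96 (x) x 190 (y) mm, 4 mm thick; in its middle the pad, 92 (x) x 58 (y) mm, top 12 mm above the origin. The coaster lies centred on the pad, best with its long side along x: it then overhangs 3 mm at each y side, free for fingers.
- longbay: Wooden tray insert with one long open bay, fixed in the tray. Origin at the centre of its underside, 4 mm above the counter. Footprint 96 (x) x 190 (y) mm; inside 88 (x) x 182 (y) mm, floor 4 mm and wall tops 14 mm above the origin. The bent straw lies along its y axis, either way round.
- squarebay: Wooden tray insert with one square bay in its middle, fixed. Origin at the centre of its underside, 4 mm above the counter. Footprint 96 (x) x 190 (y) mm; bay 88 x 88 mm inside, floor 4 mm, wall tops 14 mm above the origin. The three inserts lie 100 mm apart along their x axis, in changing order, in a dark wooden tray 328 x 216 mm, rim 16 mm high.
There are look-alikes about, which are no part of the job. Leave any red look-alike of the part that bears canister_mid alone.

How it is judged (in metres and radians):
On the way, in this order (a step that is already met when the one before it is completed fails the run):
1. the bottom coaster lies flat on the middle of the raised pad (x of coaster_mid in the frame of pad between -0.015 and 0.015 m and y of coaster_mid in the frame of pad between -0.015 and 0.015 m and z of coaster_mid in the frame of pad between 0.013 and 0.021 m and angle between coaster_mid's own z axis and vertical below 0.08 rad and linear speed of coaster below 0.02 m/s), for 0.2 s.
2. the gourd stands upright on the coaster, which is on the pad (x of coaster_mid in the frame of pad between -0.015 and 0.015 m and y of coaster_mid in the frame of pad between -0.015 and 0.015 m and z of coaster_mid in the frame of pad between 0.013 and 0.021 m and angle between coaster_mid's own z axis and vertical below 0.08 rad and horizontal distance between gourd_mid and coaster_mid below 0.015 m and angle between gourd_mid's own z axis and vertical below 0.1 rad and z of gourd_mid in the frame of coaster_mid between 0.037 and 0.049 m and linear speed of gourd below 0.02 m/s), for 0.2 s.
At the end, for the whole second after the job is handed in: Coaster flat on the pad within 15 mm of its middle each way; gourd upright on it within 15 mm; canister upright in the square bay (20 mm); bent straw flat in the long bay, lengthwise (0.4 rad, 30 mm); tumbler and straight straw within 25 mm of their starts; all at rest (all of step 2 and horizontal distance between canister_mid and squarebay below 0.02 m and angle between canister_mid's own z axis and vertical below 0.1 rad and z of canister_mid in the frame of squarebay between 0.043 and 0.053 m and x of bombilla_mid in the frame of longbay between -0.03 and 0.03 m and y of bombilla_mid in the frame of longbay between -0.03 and 0.03 m and z of bombilla_mid in the frame of longbay between 0.004 and 0.014 m and angle between the x axis of bombilla_mid and the y axis of longbay, either way round below 0.4 rad and angle between bombilla_mid's own z axis and vertical below 0.12 rad and distance of each of tumbler_mid, straw_mid from where it was at the start of the episode below 0.025 m and linear speed of each of coaster, canister, bombilla below 0.02 m/s); the robot touches nothing.
It fails at once if the look-alike tumbler or straight straw is moved away or the tumbler knocked over (distance of any of tumbler_mid, straw_mid from where it was at the start of the episode above 0.03 m).
It also fails if it takes over 109 s, if anything falls off the work surface, if the arm or the gripper's body presses on something with over 40 N, if the wrist force passes 120 N, or if a joint passes its speed limit or range.

## Working session

There is one attempt and no reset: what is moved stays moved. The work goes in short steps, Python scripts to look and compute and a tool call to move; the robot and the scene stay as the last step left them, time stands still between calls to the robot, and variables do not carry over. Pictures are saved under pics/ and viewed, and the job is handed in when it is done.

Besides the shell and the picture viewer there is one more tool, called after "Request:" by a JSON object that holds its "op" and its "data". arm_command: Moves the arm, as the interface text tells. Its arguments: {"type":"object","properties":{"rows":{"type":"array","items":{"type":"array","items":{"type":"array","items":{"type":"number"}}}},"claw":{"type":"number"}},"required":["rows"]}

```bash
ls; mkdir -p pics; cat > h.py <<'E'
import numpy as np, cv2
from cell import sensors, get_image, order, ctrl
E
python3 - <<'E'
from h import *
s=sensors.read_state(); print(s)
import pickle
d={}
for n in ["scene","side","wrist"]:
    im=get_image(n); d[n]=im
    cv2.imwrite(f"pics/{n}0.png",im["pixels"][:,:,::-1]); print(n,im["K"].tolist(),im["k1"],im["pose"].round(3).tolist())
pickle.dump(d,open("im0.pkl","wb"))
print(ctrl.pinch_z)
E
```

```text
pics
{'clock': 0.0, 'qpos': array([-1.3687872 ,  0.62936264,  0.03844969,  1.51838   , -0.02699722,
        0.99627377, -0.01997484]), 'qd': array([-0.00018845,  0.00082594, -0.0011868 , -0.00121511, -0.00063469,
        0.00080794, -0.00200097]), 'tau': array([ 2.42167316e-04, -5.63410449e+01,  1.22656949e+00, -1.93432796e+01,
        1.11061797e-02,  1.09242156e-02,  5.61245599e-06]), 'eef_pos': array([171.79860461, 626.17000392, 196.3747435 ]), 'tool_rot': array([3.14155967e+00, 1.90520595e-03, 1.30300731e+00]), 'force': array([ 0.3577514 , -0.19569315, -0.31236118]), 'torque': array([-0.01842878, -0.03172549, -0.04073718]), 'width': 85.58366903106055}
scene [[418.33471938263153, 0.0, 275.81395824483695], [0.0, 418.33471938263153, 207.92800526491456], [0.0, 0.0, 1.0]] 0.01145361889933108 [[-0.002, -0.623, 0.782, 1204.581], [1.0, -0.001, 0.001, 29.657], [0.0, 0.782, 0.623, 653.084], [0.0, 0.0, 0.0, 1.0]]
side [[383.19582062554036, 0.0, 271.28690911811907], [0.0, 383.19582062554036, 209.50557115257624], [0.0, 0.0, 1.0]] 0.002054084609617069 [[-0.993, 0.073, -0.097, 415.592], [-0.121, -0.581, 0.805, 818.699], [0.002, 0.811, 0.586, 633.587], [0.0, 0.0, 0.0, 1.0]]
wrist [[301.32826783817325, 0.0, 281.34318729845853], [0.0, 301.32826783817325, 208.8594523007924], [0.0, 0.0, 1.0]] -0.0004686370429918999 [[0.264, -0.93, -0.256, 106.862], [0.965, 0.254, 0.071, 644.174], [-0.001, -0.266, 0.964, 371.411], [0.0, 0.0, 0.0, 1.0]]
-18.700000000000003
```

View pics/scene0.png

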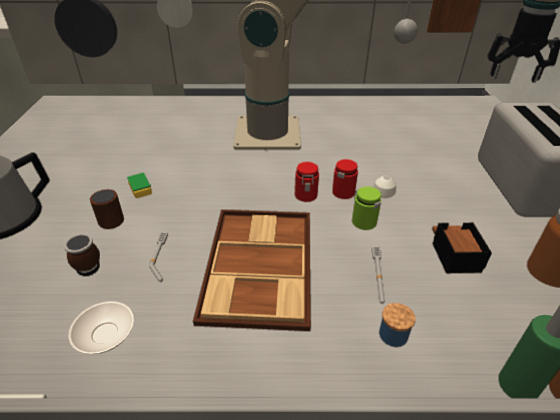

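View pics/side0.png

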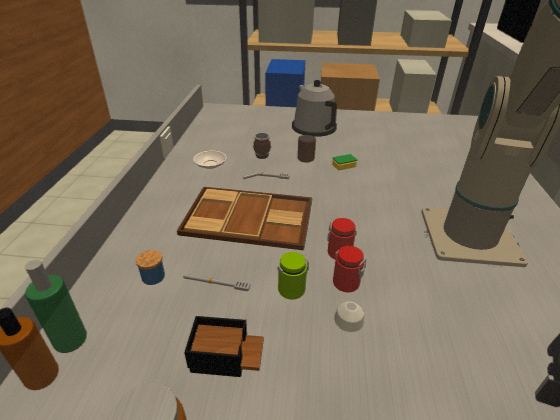

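View pics/wrist0.png

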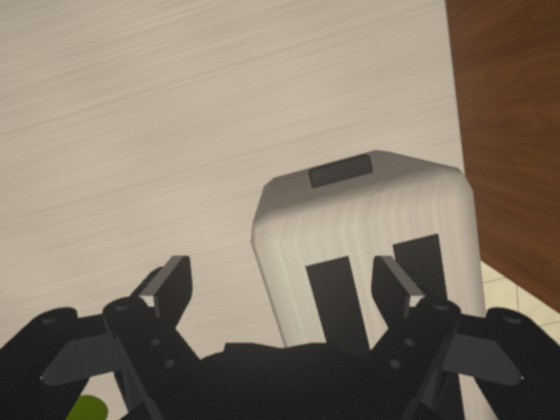

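```bash
cat >> h.py <<'E'
def und(im,u,v):
    K=im["K"]; x=(np.asarray(u,float)-K[0,2])/K[0,0]; y=(np.asarray(v,float)-K[1,2])/K[1,1]
    x0,y0=x,y
    for _ in range(8):
        f=1+im["k1"]*(x*x+y*y); x=x0/f; y=y0/f
    return x,y
def ray(im,u,v):
    x,y=und(im,u,v); d=np.stack([x,-y,-np.ones_like(x)],-1)@im["pose"][:3,:3].T
    return im["pose"][:3,3],d
def onplane(im,u,v,z):
    o,d=ray(im,u,v); t=(z-o[2])/d[...,2]; return o+t[...,None]*d
def cloud(im):
    v,u=np.mgrid[0:420,0:560]; o,d=ray(im,u,v); P=o+d*im["z_map"][...,None]; P[im["z_map"]<=0]=np.nan; return P
def proj(im,p):
    T=im["pose"]; q=(np.asarray(p,float)-T[:3,3])@T[:3,:3]; x=q[...,0]/-q[...,2]; y=-q[...,1]/-q[...,2]
    f=1+im["k1"]*(x*x+y*y); K=im["K"]; return np.stack([K[0,0]*x*f+K[0,2],K[1,1]*y*f+K[1,2]],-1)
def crop(im,fn,x0,x1,y0,y1,s):
    cv2.imwrite(fn,cv2.resize(np.ascontiguousarray(im["pixels"][y0:y1,x0:x1,::-1]),None,fx=s,fy=s,interpolation=cv2.INTER_CUBIC))
E
python3 - <<'E'
from h import *; import pickle
d=pickle.load(open("im0.pkl","rb"))
crop(d["scene"],"pics/c1.png",180,340,190,340,4)
crop(d["side"],"pics/c2.png",170,370,180,400,3)
crop(d["scene"],"pics/c3.png",350,510,170,320,4)
crop(d["scene"],"pics/c4.png",50,190,160,300,4)
# top down heightmap
for n in ["scene","side"]:
    P=cloud(d[n]); H=np.zeros((600,800,3),np.uint8)
    x=P[...,0];y=P[...,1];z=P[...,2]
    ok=np.isfinite(z)&(z<150)&(x>200)&(x<900)&(y>-450)&(y<450)
    r=((x[ok]-250)).astype(int); c=((y[ok]+400)).astype(int)
    m=(r>=0)&(r<600)&(c>=0)&(c<800)
    H[r[m],c[m]]=d[n]["pixels"][ok][m][:,::-1]
    cv2.imwrite(f"pics/top_{n}.png",cv2.dilate(H,np.ones((3,3))))
E
```

```text
(no output)
```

View pics/top_scene.png

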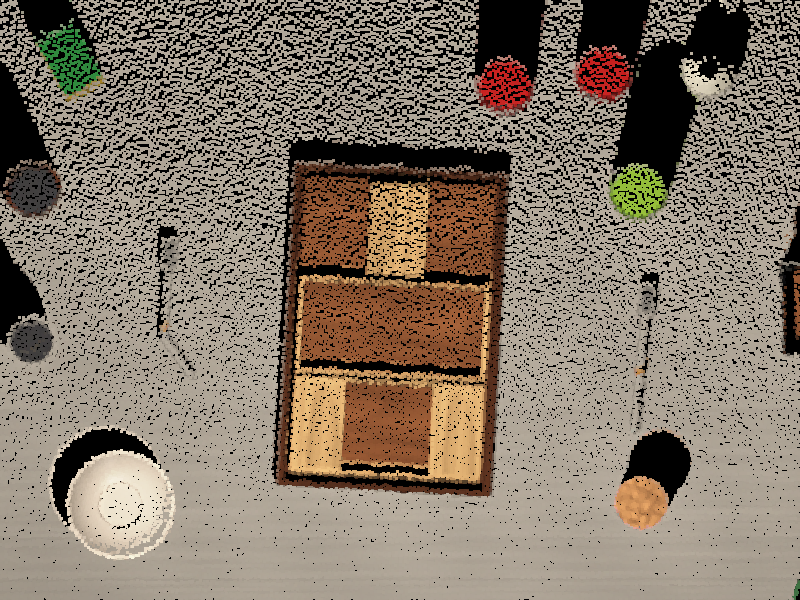

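View pics/c1.png

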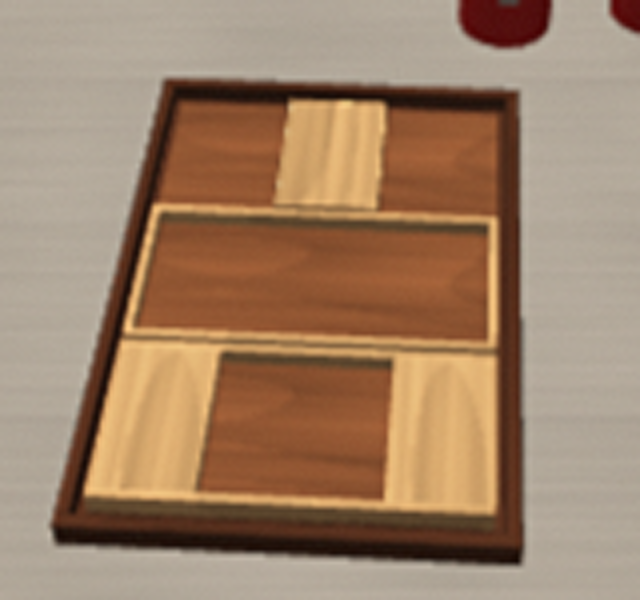

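View pics/c2.png

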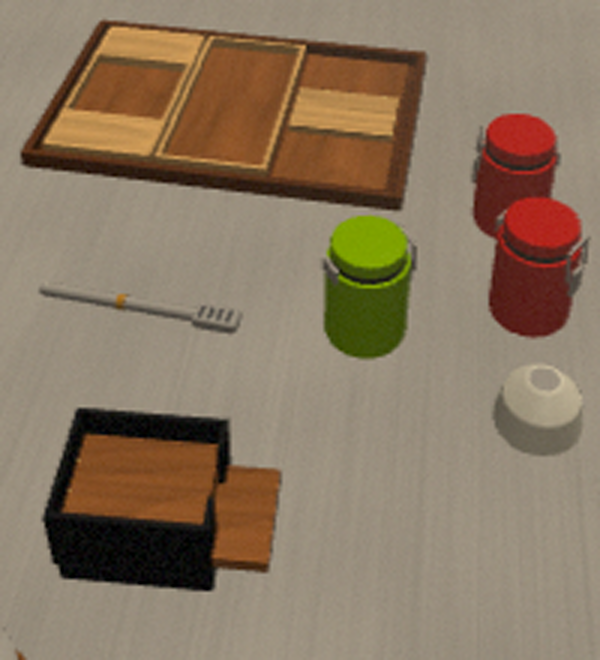

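View pics/c3.png

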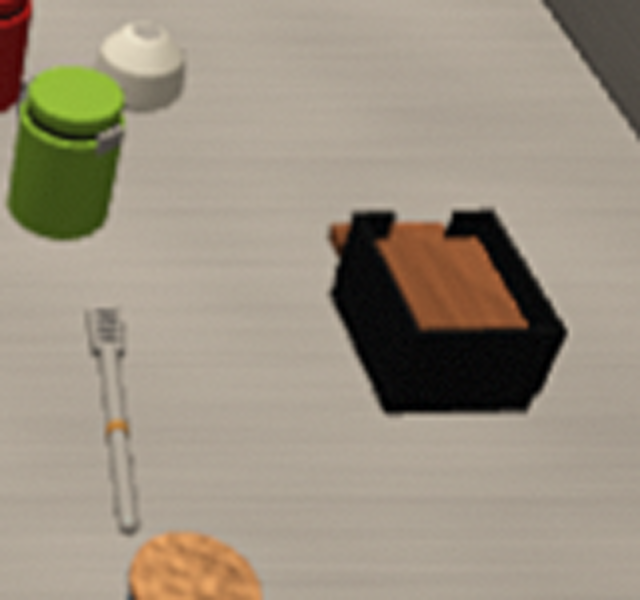

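View pics/c4.png

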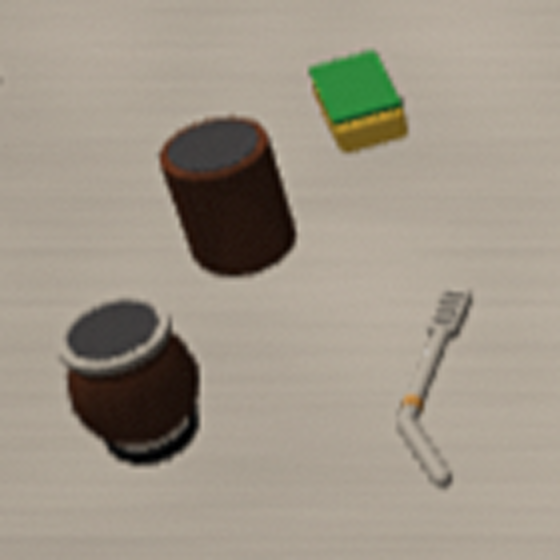

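```bash
python3 - <<'E'
from h import *; import pickle
d=pickle.load(open("im0.pkl","rb"))
for n in ["scene","side"]:
    im=d[n]; hsv=cv2.cvtColor(im["pixels"],cv2.COLOR_RGB2HSV)
    P=cloud(im)
    roi=(P[...,0]>380)&(P[...,0]<760)&(P[...,1]>-140)&(P[...,1]<130)
    m=((hsv[...,1]>70)&(hsv[...,2]>140)&(hsv[...,0]>11)&(hsv[...,0]<26)&roi).astype(np.uint8)
    # outer tray: all saturated
    N,L,S,C=cv2.connectedComponentsWithStats(m)
    for i in range(1,N):
        if S[i,4]>100:
            v,u=np.where(L==i); 
            for z in (16,18):
                p=onplane(im,u,v,z); r=cv2.minAreaRect(p[:,:2].astype(np.float32)); print(n,i,S[i],z,np.round(r[0],1),np.round(r[1],1),round(r[2],2))
    m=((hsv[...,1]>90)&roi).astype(np.uint8)
    N,L,S,C=cv2.connectedComponentsWithStats(m); i=1+np.argmax(S[1:,4]); v,u=np.where(L==i); r=cv2.minAreaRect(onplane(im,u,v,16)[:,:2].astype(np.float32)); print("tray",n,r)
    cv2.imwrite(f"pics/m_{n}.png",m*255)
    # z stats
    # green canister
    for nm,mm in dict(green=(hsv[...,0]>33)&(hsv[...,0]<50)&(hsv[...,1]>150)&(P[...,1]>150)&(P[...,1]<330)&(P[...,0]<520)).items():
        q=P[mm]; print(n,nm,mm.sum(),np.nanmax(q[:,2])); t=q[q[:,2]>84]; print(len(t),np.nanmedian(t,0),cv2.minEnclosingCircle(t[:,:2].astype(np.float32)))
    # gourd/tumbler tops
    for nm,(x,y) in dict(tum=(440,-367),gou=(590,-370)).items():
        q=P[(abs(P[...,0]-x)<60)&(abs(P[...,1]-y)<60)&(P[...,2]>66)&(P[...,2]<90)]
        q=q[np.isfinite(q[:,2])]
        print(n,nm,len(q),q[:,2].max(),cv2.minEnclosingCircle(q[:,:2].astype(np.float32)))
    q=P[(P[...,2]>50)&(P[...,2]<75)&(abs(P[...,1]-450)<90)&(abs(P[...,0]-550)<100)]
    print(n,"disp",len(q),cv2.minAreaRect(q[:,:2].astype(np.float32)),np.nanmax(q[:,2]))
E
```

```text
scene 1 [ 201  215  104  104 3841] 16 [578.6  -7.9] [192.2 294.5] 87.05
scene 1 [ 201  215  104  104 3841] 18 [580.6  -7.8] [191.6 293.6] 87.05
tray scene ((583.88720703125, -7.887413024902344), (214.3604278564453, 334.3874816894531), 86.89997100830078)
scene green 885 92.18895691646685
265 [447.04024445 237.31788125  89.43693304] ((442.8349914550781, 237.51992797851562), 26.557296752929688)
scene tum 426 80.99209854593505 ((440.5786437988281, -366.3455505371094), 31.283674240112305)
scene gou 474 80.76745110246065 ((592.4627075195312, -367.08447265625), 28.473344802856445)
scene disp 685 ((560.6036987304688, 418.3997802734375), (99.39820861816406, 77.50447845458984), 1.613507628440857) 66.62046657643828
side 1 [ 185  189   87   47 1155] 16 [629.8 -13.7] [190.5 196.8] 86.88
side 1 [ 185  189   87   47 1155] 18 [629.1 -11. ] [189.8 196.2] 86.88
side 14 [266 203  37  22 470] 16 [478.  -21.8] [96.  91.3] 86.52
side 14 [266 203  37  22 470] 18 [477.8 -19.1] [95.7 91. ] 86.52
tray side ((579.41357421875, 0.5334091186523438), (230.28936767578125, 326.6741638183594), 86.84479522705078)
side green 1081 90.84639054122738
381 [440.98245076 242.24692525  87.89756596] ((441.1927490234375, 238.8992462158203), 27.50949478149414)
side tum 153 80.58783187262861 ((440.3714904785156, -365.9458923339844), 30.91770362854004)
side gou 114 80.31631466912086 ((591.1236572265625, -366.1737060546875), 28.207521438598633)
side disp 826 ((560.6458740234375, 417.8242492675781), (94.42743682861328, 78.5196304321289), 1.5254852771759033) 65.11542483097764
```

```bash
python3 - <<'E'
from h import *; import pickle
d=pickle.load(open("im0.pkl","rb"))
for n in ["scene","side"]:
    im=d[n]; P=cloud(im); hsv=cv2.cvtColor(im["pixels"],cv2.COLOR_RGB2HSV).astype(int)
    pl=onplane(im,*np.meshgrid(np.arange(560),np.arange(420)),5.)
    ok=np.isfinite(P[...,2])
    # straws: local darkness/height
    for nm,(x0,x1,y0,y1) in dict(bent=(460,640,-260,-190),straight=(510,700,215,275)).items():
        roi=(pl[...,0]>x0)&(pl[...,0]<x1)&(pl[...,1]>y0)&(pl[...,1]<y1)
        g=cv2.cvtColor(im["pixels"],cv2.COLOR_RGB2GRAY).astype(int); bg=cv2.medianBlur(g.astype(np.uint8),31).astype(int)
        m=(roi&(abs(g-bg)>14)).astype(np.uint8); m=cv2.morphologyEx(m,cv2.MORPH_CLOSE,np.ones((3,3)))
        N,L,S,C=cv2.connectedComponentsWithStats(m); i=1+np.argmax(S[1:,4])
        q=pl[L==i][:,:2]
        print(n,nm,len(q),q.min(0),q.max(0))
        for xb in range(int(q[:,0].min())//12*12,int(q[:,0].max()),12):
            t=q[(q[:,0]>=xb)&(q[:,0]<xb+12)]
            if len(t): print((xb+6,round((t[:,1].min()+t[:,1].max())/2,1),round(np.ptp(t[:,1]),1)),end=" ")
        print()
    # obstacles high
    hi=ok&(P[...,2]>60)&(P[...,0]>150)&(P[...,1]>250)&(P[...,1]<700)
    q=P[hi]
    for xb in range(150,1000,50):
        print(xb,[ (int(np.nanmax(t[:,2])) if len(t:=q[(q[:,0]//50*50==xb)&(q[:,1]//50*50==yb)]) else 0) for yb in range(250,700,50)])
    # coaster in side
    ctx=(pl[...,0]>460)&(pl[...,0]<515)&(pl[...,1]>360)&(pl[...,1]<480)
    m=(hsv[...,1]>100)&(hsv[...,0]<15)&(hsv[...,2]>70)
    r=P[m&(P[...,0]>460)&(P[...,0]<600)&(P[...,1]>360)&(P[...,1]<480)]
    s=r[r[:,2]<32]; print("coaster",len(s),s[:,:].min(0) if len(s) else 0,s.max(0) if len(s) else 0)
E
```

```text
scene bent 311 [ 481.87884402 -242.29367915] [ 633.73667914 -202.20409604]
(486, np.float64(-230.2), np.float64(16.1)) (498, np.float64(-229.5), np.float64(20.6)) (510, np.float64(-230.1), np.float64(19.6)) (522, np.float64(-230.3), np.float64(16.4)) (534, np.float64(-229.3), np.float64(6.6)) (546, np.float64(-230.2), np.float64(6.7)) (558, np.float64(-230.7), np.float64(5.8)) (570, np.float64(-235.1), np.float64(12.9)) (582, np.float64(-234.9), np.float64(14.8)) (594, np.float64(-230.1), np.float64(18.8)) (606, np.float64(-223.3), np.float64(18.6)) (618, np.float64(-215.3), np.float64(21.0)) (630, np.float64(-208.3), np.float64(12.3)) 
scene straight 315 [530.65603653 228.49053221] [686.00462712 259.79665443]
(534, np.float64(248.4), np.float64(18.9)) (546, np.float64(248.5), np.float64(22.5)) (558, np.float64(246.5), np.float64(19.5)) (570, np.float64(245.9), np.float64(19.4)) (582, np.float64(243.7), np.float64(10.7)) (594, np.float64(242.8), np.float64(13.1)) (606, np.float64(242.0), np.float64(12.5)) (618, np.float64(241.2), np.float64(13.9)) (630, np.float64(239.6), np.float64(
[... 2224 characters left out ...]
np.float64(3.3)) 
150 [0, 0, 0, 0, 0, 0, 318, 0, 0]
200 [0, 0, 0, 0, 0, 0, 0, 0, 0]
250 [0, 0, 0, 0, 0, 0, 0, 0, 0]
300 [0, 0, 0, 0, 0, 0, 0, 0, 0]
350 [0, 0, 0, 0, 0, 0, 0, 0, 0]
400 [90, 0, 0, 0, 0, 0, 0, 0, 0]
450 [90, 0, 0, 0, 0, 0, 0, 0, 0]
500 [0, 0, 64, 64, 65, 0, 0, 0, 0]
550 [0, 0, 64, 0, 64, 0, 152, 152, 0]
600 [0, 0, 63, 64, 64, 0, 152, 152, 0]
650 [0, 0, 0, 0, 0, 0, 0, 0, 0]
700 [0, 0, 0, 0, 0, 0, 0, 0, 0]
750 [60, 0, 0, 0, 0, 0, 0, 0, 0]
800 [0, 0, 150, 201, 171, 171, 0, 0, 0]
850 [0, 0, 150, 201, 172, 171, 0, 0, 0]
900 [102, 102, 102, 102, 0, 0, 0, 0, 0]
950 [0, 0, 0, 0, 0, 0, 0, 0, 0]
coaster 618 [481.3708949  383.78393154  16.39372381] [519.21238213 449.39608859  31.27913894]
```

```bash
cat >> h.py <<'E'
from scipy.spatial.transform import Rotation as Ro
def go(*tg):
    s=sensors.read_state(); R=Ro.from_euler('xyz',s["tool_rot"]); p=s["eef_pos"]
    print("at",p.round(1),np.degrees(s["tool_rot"]).round(1),"w",round(s["width"],1),"F",s["force"].round(1),"t",round(s["clock"],2), "q",s["qpos"].round(2))
    for x,y,z,yaw in tg:
        sh=R.inv().apply(np.array([x,y,z])-p); T=Ro.from_euler('xyz',[np.pi,0,np.radians(yaw)]); rv=np.degrees((R.inv()*T).as_rotvec())
        print((x,y,z,yaw),"->",sh.round(1).tolist(),rv.round(1).tolist())
E
python3 - <<'E'
from h import *
go((172,627,280,74.65),(497.5,416.5,200,91.55),(497.5,416.5,90,91.55),(497.5,416.5,10,91.55))
E
```

```text
at [171.8 626.4 196.6] [1.80e+02 1.00e-01 7.47e+01] w 85.3 F [-0.2  0.7 -0.6] t 0.15 q [-1.37  0.63  0.04  1.52 -0.03  1.   -0.02]
(172, 627, 280, 74.65) -> [0.6, 0.0, -83.4] [0.0, 0.1, 0.0]
(497.5, 416.5, 200, 91.55) -> [-116.2, 369.6, -3.2] [-0.0, 0.1, -16.9]
(497.5, 416.5, 90, 91.55) -> [-116.1, 369.6, 106.8] [-0.0, 0.1, -16.9]
(497.5, 416.5, 10, 91.55) -> [-115.9, 369.6, 186.8] [-0.0, 0.1, -16.9]
```

Request:
{"op": "arm_command", "data": {"rows": [[[0,0,-40,0,0,0],[0,0,-83,0,0,0],[-12,35,-83,0,0,-3],[-24,72,-83,0,0,-6],[-36,110,-83,0,0,-9],[-48,148,-83,0,0,-12],[-60,186,-80,0,0,-15],[-72,224,-60,0,0,-17],[-84,262,-40,0,0,-17],[-95,300,-20,0,0,-17],[-107,338,-5,0,0,-17],[-116,369.6,20,0,0,-17],[-116,369.6,50,0,0,-17],[-116,369.6,80,0,0,-17],[-116,369.6,105,0,0,-17],[-116,369.6,107,0,0,-17],[-116,369.6,107,0,0,-17]]], "claw": 1}}

```text
clock: 1.57
eef_pos: [496.5, 416.3, 88.7]
tool_rot: [-3.138, 0.002, 1.6]
force: [-0.1, -0.8, 0.4]
width: 85.6
```

```bash
python3 - <<'E'
from h import *
go((497.5,416.5,10,91.55))
for n in ["side","wrist"]:
    im=get_image(n); cv2.imwrite(f"pics/{n}1.png",im["pixels"][:,:,::-1])
    P=cloud(im)
    if n=="side":
        q=P[(P[...,0]>460)&(P[...,0]<535)&(P[...,1]>340)&(P[...,1]<490)&(P[...,2]>70)]; print(len(q),np.sort(q[:,2])[:20])
E
```

```text
at [496.5 416.3  88.7] [-1.798e+02  1.000e-01  9.170e+01] w 85.6 F [-0.1 -0.8  0.4] t 1.57 q [-0.74  0.75 -0.01  1.61  0.01  0.78  0.85]
(497.5, 416.5, 10, 91.55) -> [0.3, 1.2, 78.7] [-0.2, 0.1, 0.1]
16092 [135.45996541 137.21687926 137.72680395 137.86043032 137.95923344
 138.61480886 139.35666844 140.26964574 141.19318145 141.22222393
 141.22474584 141.84872327 142.01960442 142.12074766 142.40683498
 142.81059499 142.87252461 143.66676342 143.78604255 143.87433955]
```

View pics/wrist1.png

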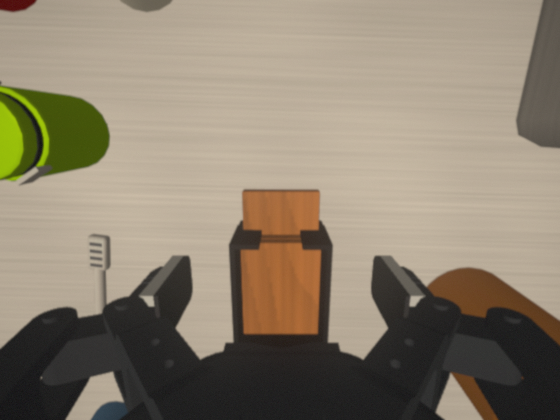

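View pics/side1.png

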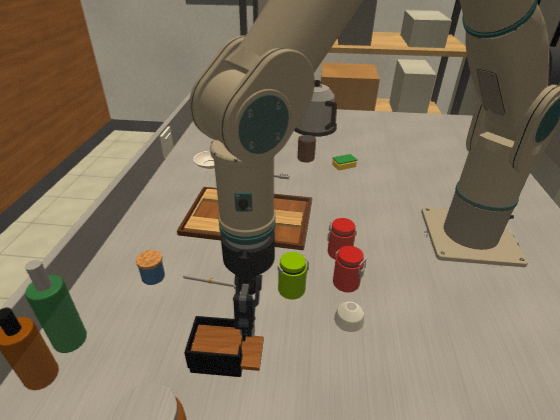

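```bash
python3 - <<'E'
from h import *
im=get_image("side"); P=cloud(im)
for v in range(270,345,5): print(v,[tuple(np.round(P[v,u]).tolist()) for u in (238,244,250)])
crop(im,"pics/c5.png",190,290,250,390,5)
E
```

```text
270 [(505.0, 454.0, 264.0), (496.0, 454.0, 264.0), (488.0, 454.0, 265.0)]
275 [(505.0, 455.0, 255.0), (497.0, 454.0, 255.0), (489.0, 454.0, 255.0)]
280 [(505.0, 456.0, 246.0), (497.0, 455.0, 246.0), (489.0, 453.0, 245.0)]
285 [(506.0, 457.0, 237.0), (496.0, 460.0, 241.0), (489.0, 457.0, 239.0)]
290 [(509.0, 444.0, 212.0), (495.0, 469.0, 242.0), (489.0, 458.0, 230.0)]
295 [(501.0, 480.0, 243.0), (493.0, 479.0, 243.0), (485.0, 478.0, 243.0)]
300 [(500.0, 484.0, 238.0), (492.0, 485.0, 240.0), (485.0, 481.0, 237.0)]
305 [(500.0, 485.0, 229.0), (492.0, 486.0, 231.0), (484.0, 485.0, 231.0)]
310 [(500.0, 488.0, 223.0), (492.0, 487.0, 223.0), (484.0, 486.0, 222.0)]
315 [(501.0, 488.0, 212.0), (492.0, 489.0, 214.0), (484.0, 489.0, 215.0)]
320 [(503.0, 483.0, 195.0), (494.0, 482.0, 194.0), (484.0, 489.0, 205.0)]
325 [(501.0, 490.0, 193.0), (493.0, 489.0, 193.0), (484.0, 490.0, 195.0)]
330 [(508.0, 468.0, 151.0), (497.0, 473.0, 160.0), (490.0, 466.0, 152.0)]
335 [(526.0, 402.0, 46.0), (498.0, 473.0, 148.0), (490.0, 466.0, 140.0)]
340 [(524.0, 413.0, 47.0), (516.0, 401.0, 31.0), (505.0, 396.0, 27.0)]
```

View pics/c5.png

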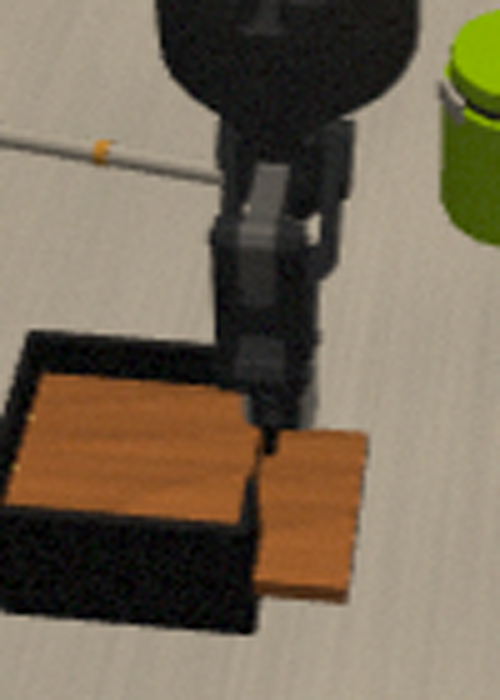

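```bash
python3 - <<'E'
from h import *
im=get_image("wrist"); P=cloud(im); print(im["pose"].round(2).tolist())
for v in range(255,330,8): print(v,[tuple(np.round(P[v,u]).tolist()) for u in (165,175,186,378,388,398)])
im=get_image("scene"); P=cloud(im); 
q=P[(P[...,0]>440)&(P[...,0]<560)&(P[...,1]>340)&(P[...,1]<500)&(P[...,2]>75)]; q=q[np.argsort(q[:,2])];print(q[:15].round())
crop(im,"pics/c6.png",350,510,120,290,4)
s=sensors.read_state(); print(proj(im,[s["eef_pos"],s["eef_pos"]+[0,0,19]]))
E
```

```text
[[-0.03, -0.96, -0.27, 430.89], [1.0, -0.03, -0.01, 415.92], [0.0, -0.27, 0.96, 267.11], [0.0, 0.0, 0.0, 1.0]]
255 [(555.0, 309.0, -0.0), (489.0, 370.0, 141.0), (489.0, 375.0, 142.0), (487.0, 462.0, 141.0), (486.0, 466.0, 141.0), (549.0, 533.0, -1.0)]
263 [(564.0, 307.0, -2.0), (488.0, 373.0, 151.0), (492.0, 376.0, 144.0), (489.0, 461.0, 145.0), (486.0, 463.0, 150.0), (557.0, 535.0, -2.0)]
271 [(489.0, 371.0, 157.0), (489.0, 375.0, 156.0), (495.0, 376.0, 145.0), (492.0, 461.0, 146.0), (486.0, 461.0, 158.0), (486.0, 465.0, 157.0)]
279 [(489.0, 374.0, 164.0), (492.0, 375.0, 157.0), (499.0, 375.0, 145.0), (495.0, 461.0, 147.0), (488.0, 460.0, 160.0), (486.0, 462.0, 165.0)]
287 [(489.0, 375.0, 168.0), (495.0, 376.0, 159.0), (502.0, 376.0, 146.0), (499.0, 461.0, 148.0), (492.0, 461.0, 159.0), (487.0, 461.0, 169.0)]
295 [(492.0, 375.0, 169.0), (498.0, 376.0, 160.0), (506.0, 376.0, 147.0), (502.0, 461.0, 149.0), (496.0, 461.0, 160.0), (490.0, 461.0, 169.0)]
303 [(495.0, 375.0, 170.0), (502.0, 375.0, 159.0), (509.0, 376.0, 148.0), (505.0, 461.0, 151.0), (498.0, 461.0, 162.0), (493.0, 461.0, 170.0)]
311 [(498.0, 376.0, 171.0), (505.0, 375.0, 161.0), (618.0, 324.0, -3.0), (612.0, 521.0, -2.0), (502.0, 461.0, 161.0), (495.0, 461.0, 171.0)]
319 [(483.0, 386.0, 196.0), (507.0, 376.0, 163.0), (626.0, 325.0, -1.0), (620.0, 522.0, -0.0), (505.0, 461.0, 163.0), (480.0, 449.0, 197.0)]
327 [(482.0, 388.0, 200.0), (510.0, 376.0, 163.0), (636.0, 324.0, -1.0), (631.0, 524.0, -2.0), (508.0, 462.0, 163.0), (480.0, 448.0, 200.0)]
[[499. 462. 141.]
 [506. 373. 141.]
 [503. 463. 142.]
 [503. 370. 142.]
 [494. 462. 143.]
 [502. 370. 143.]
 [509. 370. 144.]
 [492. 460. 144.]
 [509. 374. 144.]
 [489. 461. 144.]
 [499. 461. 144.]
 [507. 370. 145.]
 [497. 462. 145.]
 [508. 376. 145.]
 [508. 466. 145.]]
[[457.27612929 207.36463079]
 [459.70739405 200.3519359 ]]
```

View pics/c6.png

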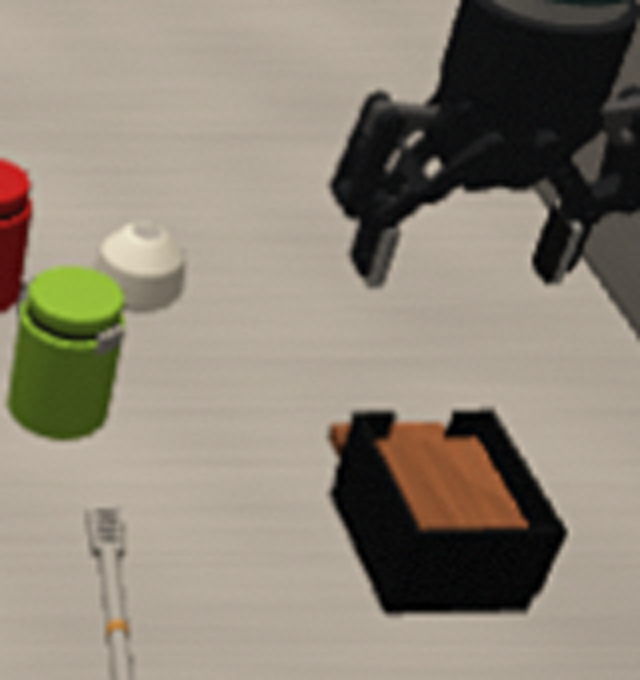

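Request:
{"op": "arm_command", "data": {"rows": [[[0,0,0,0,0,0],[0,0,0,0,0,0],[0,0,0,0,0,0],[0,0,0,0,0,0],[0,0,0,0,0,0],[0,0,0,0,0,0],[0,0,0,0,0,0],[0,0,0,0,0,0]]], "claw": -1}}

```text
clock: 2.48
eef_pos: [497.7, 417.2, 90.2]
tool_rot: [-3.141, 0.0, 1.6]
force: [0.6, -0.2, 0.6]
width: -0.1
```

```bash
python3 - <<'E'
from h import *
go()
for n in ["scene","side","wrist"]:
    im=get_image(n); P=cloud(im); 
    q=P[(P[...,0]>440)&(P[...,0]<560)&(P[...,1]>340)&(P[...,1]<500)&(P[...,2]>75)]; q=q[np.argsort(q[:,2])];print(n,q[:12:2].round().tolist())
    if n=="scene":crop(im,"pics/c7.png",350,510,120,290,4)
    if n=="wrist":cv2.imwrite("pics/w2.png",im["pixels"][:,:,::-1])
E
```

```text
at [497.7 417.2  90.2] [-180.     0.    91.7] w -0.1 F [ 0.6 -0.2  0.6] t 2.48 q [-0.74  0.75 -0.01  1.61  0.01  0.78  0.85]
scene [[496.0, 411.0, 126.0], [505.0, 410.0, 128.0], [506.0, 412.0, 128.0], [507.0, 421.0, 130.0], [508.0, 419.0, 130.0], [509.0, 423.0, 130.0]]
side [[506.0, 423.0, 126.0], [488.0, 423.0, 128.0], [489.0, 424.0, 130.0], [488.0, 423.0, 130.0], [507.0, 423.0, 131.0], [494.0, 428.0, 132.0]]
wrist [[487.0, 416.0, 126.0], [487.0, 422.0, 126.0], [487.0, 423.0, 126.0], [487.0, 416.0, 126.0], [487.0, 411.0, 126.0], [486.0, 423.0, 126.0]]
```

View pics/c7.png

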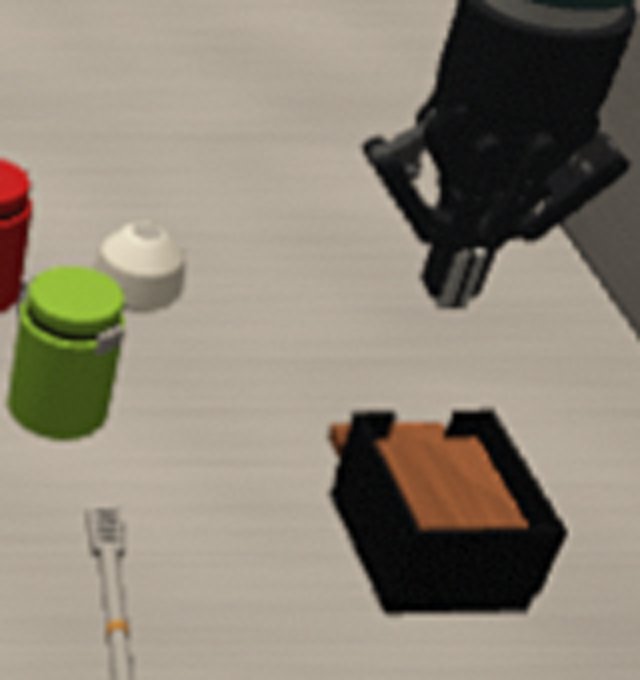

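View pics/w2.png

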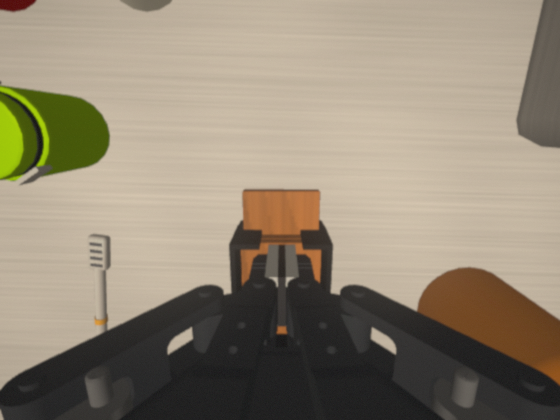

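```bash
python3 - <<'E'
from h import *; import pickle
d=pickle.load(open("im0.pkl","rb"))
for n in ["scene","wrist"]:
    P=cloud(d[n]); q=P[(P[...,0]>110)&(P[...,0]<230)&(P[...,1]>560)&(P[...,1]<700)&(P[...,2]>193)]; q=q[np.argsort(q[:,2])]; print(n,q[:16:2].round().tolist())
im=d["wrist"];P=cloud(im)
for v in (260,280,300): print(v,[tuple(np.round(P[v,u]).tolist()) for u in (175,186,378,388)])
go((497.5,416.5,40,91.55))
E
```

```text
scene [[185.0, 668.0, 244.0], [192.0, 666.0, 247.0], [168.0, 582.0, 248.0], [195.0, 667.0, 248.0], [182.0, 668.0, 248.0], [164.0, 576.0, 249.0], [193.0, 672.0, 249.0], [187.0, 668.0, 250.0]]
wrist [[182.0, 668.0, 241.0], [188.0, 666.0, 242.0], [169.0, 582.0, 242.0], [184.0, 668.0, 242.0], [182.0, 668.0, 242.0], [159.0, 586.0, 242.0], [167.0, 583.0, 242.0], [191.0, 666.0, 242.0]]
260 [(149.0, 585.0, 251.0), (151.0, 588.0, 248.0), (173.0, 670.0, 249.0), (173.0, 674.0, 251.0)]
280 [(153.0, 587.0, 262.0), (160.0, 585.0, 250.0), (182.0, 668.0, 251.0), (176.0, 670.0, 262.0)]
300 [(160.0, 586.0, 265.0), (168.0, 583.0, 252.0), (190.0, 666.0, 254.0), (183.0, 668.0, 264.0)]
at [497.7 417.2  90.2] [-180.     0.    91.7] w -0.1 F [-1.   0.3 -0.3] t 2.63 q [-0.74  0.75 -0.01  1.61  0.01  0.78  0.85]
(497.5, 416.5, 40, 91.55) -> [-0.7, -0.2, 50.2] [-0.0, 0.0, 0.1]
```

Request:
{"op": "arm_command", "data": {"rows": [[[0,0,0,0,0,0],[0,0,0,0,0,0],[0,0,0,0,0,0],[0,0,0,0,0,0],[-0.7,0,20,0,0,0],[-0.7,0,40,0,0,0],[-0.7,0,60,0,0,0],[-0.7,0,80,0,0,0],[-0.7,0,95,0,0,0],[-0.7,0,95,0,0,0],[-0.7,0,95,0,0,0],[-0.7,0,95,0,0,0]]], "claw": 1}}

```text
clock: 3.63
eef_pos: [498.3, 417.0, -3.8]
tool_rot: [3.14, -0.001, 1.6]
force: [-0.1, 0.5, 0.6]
width: 85.1
```

```bash
python3 - <<'E'
from h import *
go()
for n in ["scene","side","wrist"]:
    im=get_image(n); P=cloud(im); 
    L=P[(abs(P[...,0]-498)<16)&(P[...,1]>455)&(P[...,1]<480)&(P[...,2]>25)];R=P[(abs(P[...,0]-498)<16)&(P[...,1]>355)&(P[...,1]<380)&(P[...,2]>25)]
    for q in(L,R): q=q[np.argsort(q[:,2])];print(n,q[:12:2].round().tolist())
    if n=="side":crop(im,"pics/c8.png",180,280,270,390,5)
E
```

```text
at [498.3 417.   -3.8] [ 1.799e+02 -1.000e-01  9.170e+01] w 85.1 F [-0.1  0.5  0.6] t 3.63 q [-0.74  0.88 -0.01  1.65  0.01  0.61  0.85]
scene [[489.0, 460.0, 46.0], [492.0, 461.0, 49.0], [505.0, 466.0, 50.0], [485.0, 460.0, 51.0], [498.0, 459.0, 53.0], [502.0, 473.0, 54.0]]
scene [[503.0, 369.0, 46.0], [509.0, 371.0, 49.0], [510.0, 369.0, 49.0], [508.0, 371.0, 51.0], [506.0, 369.0, 51.0], [512.0, 372.0, 54.0]]
side [[488.0, 465.0, 45.0], [506.0, 467.0, 47.0], [508.0, 465.0, 48.0], [506.0, 466.0, 50.0], [488.0, 466.0, 50.0], [488.0, 465.0, 51.0]]
side [[511.0, 379.0, 452.0], [513.0, 376.0, 453.0], [512.0, 377.0, 453.0], [508.0, 377.0, 453.0], [510.0, 375.0, 454.0], [508.0, 372.0, 454.0]]
wrist [[513.0, 455.0, 30.0], [512.0, 455.0, 34.0], [512.0, 455.0, 38.0], [499.0, 460.0, 42.0], [493.0, 460.0, 42.0], [494.0, 460.0, 42.0]]
wrist [[514.0, 380.0, 27.0], [514.0, 380.0, 36.0], [505.0, 375.0, 42.0], [499.0, 374.0, 42.0], [508.0, 374.0, 42.0], [493.0, 374.0, 42.0]]
```

View pics/c8.png

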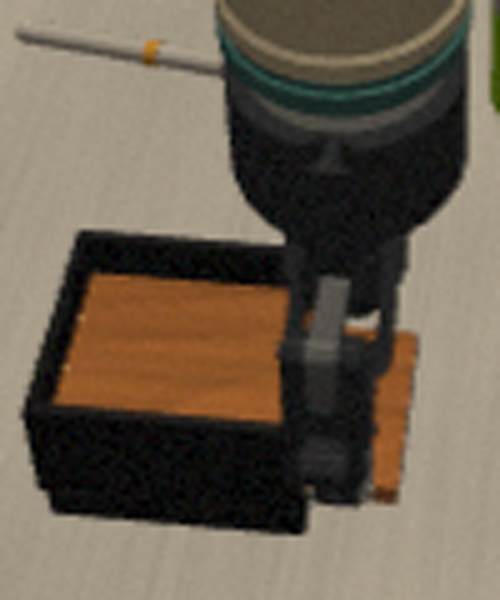

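Request:
{"op": "arm_command", "data": {"rows": [[[-0.3,0,10,0,0,0],[-0.3,0,20,0,0,0],[-0.3,0,25,0,0,0],[-0.3,0,25,0,0,0],[-0.3,0,25,0,0,0]]], "claw": 1}}

```text
clock: 4.2
eef_pos: [497.2, 415.7, -30.6]
tool_rot: [-3.14, 0.001, 1.6]
force: [-0.8, 1.3, -0.5]
width: 85.4
```

Request:
{"op": "arm_command", "data": {"rows": [[[0,0,0,0,0,0],[0,0,0,0,0,0],[0,0,0,0,0,0],[0,0,0,0,0,0],[0,0,0,0,0,0],[0,0,0,0,0,0],[0,0,0,0,0,0]]], "claw": -1}}

```text
clock: 4.78
eef_pos: [498.1, 416.5, -29.0]
tool_rot: [3.141, -0.001, 1.6]
force: [-1.2, -0.3, 5.6]
width: 62.6
```

```bash
python3 - <<'E'
from h import *
go()
for n in ["scene","side","wrist"]:
    im=get_image(n); P=cloud(im); 
    L=P[(abs(P[...,0]-498)<12)&(P[...,1]>449)&(P[...,1]<480)&(P[...,2]>4)];R=P[(abs(P[...,0]-498)<12)&(P[...,1]>365)&(P[...,1]<386)&(P[...,2]>4)]
    for q in(L,R): q=q[np.argsort(q[:,2])];print(n,q[:12:2].round().tolist())
    if n=="side":crop(im,"pics/c9.png",180,280,270,390,5)
    if n=="wrist":cv2.imwrite("pics/w3.png",im["pixels"][:,:,::-1])
E
```

```text
at [498.1 416.5 -29. ] [180.   -0.   91.7] w 62.6 F [-1.2 -0.3  5.6] t 4.78 q [-0.73  0.91 -0.01  1.66  0.01  0.57  0.85]
scene [[491.0, 450.0, 48.0], [486.0, 449.0, 49.0], [496.0, 449.0, 52.0], [498.0, 450.0, 54.0], [500.0, 473.0, 55.0], [494.0, 451.0, 56.0]]
scene [[507.0, 373.0, 4.0], [505.0, 385.0, 6.0], [504.0, 381.0, 14.0], [509.0, 381.0, 18.0], [505.0, 379.0, 21.0], [509.0, 380.0, 21.0]]
side [[489.0, 453.0, 12.0], [487.0, 454.0, 14.0], [495.0, 458.0, 17.0], [493.0, 458.0, 18.0], [487.0, 454.0, 18.0], [489.0, 455.0, 19.0]]
side [[487.0, 384.0, 25.0], [509.0, 382.0, 429.0], [495.0, 385.0, 457.0], [494.0, 384.0, 459.0], [493.0, 384.0, 462.0], [491.0, 385.0, 465.0]]
wrist [[487.0, 451.0, 12.0], [486.0, 454.0, 15.0], [486.0, 451.0, 16.0], [490.0, 460.0, 16.0], [490.0, 459.0, 16.0], [489.0, 458.0, 16.0]]
wrist [[488.0, 382.0, 14.0], [488.0, 380.0, 14.0], [488.0, 379.0, 14.0], [488.0, 380.0, 14.0], [488.0, 381.0, 15.0], [493.0, 373.0, 15.0]]
```

View pics/c9.png

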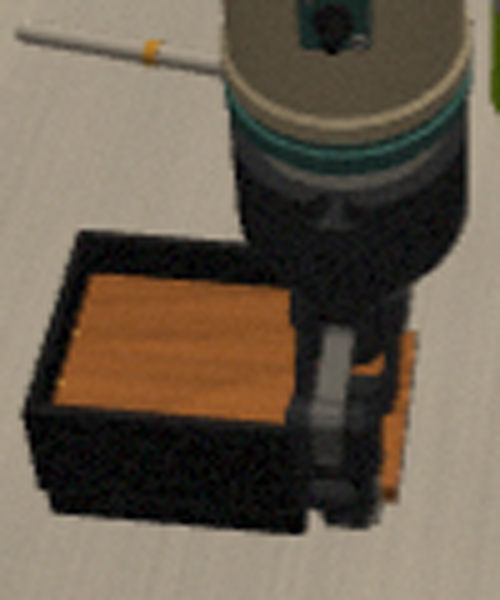

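View pics/w3.png

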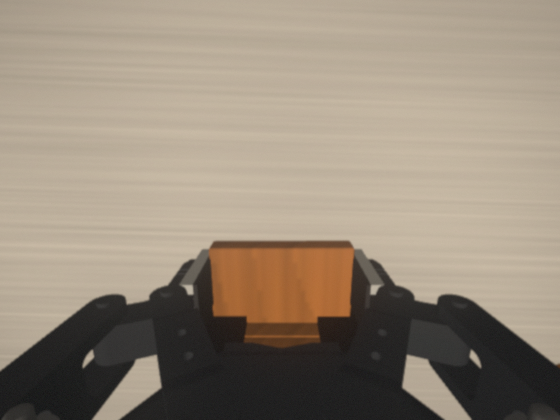

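Request:
{"op": "arm_command", "data": {"rows": [[[0,-4,0,0,0,0],[0,-10,0,0,0,0],[0,-18,0,0,0,0],[0,-26,0,0,0,0],[0,-34,0,0,0,0],[0,-42,0,0,0,0],[0,-50,0,0,0,0],[0,-58,0,0,0,0],[0,-66,0,0,0,0],[0,-74,0,0,0,0],[0,-78,0,0,0,0],[0,-78,0,0,0,0],[0,-78,-10,0,0,0],[0,-78,-30,0,0,0],[0,-78,-50,0,0,0],[0,-78,-70,0,0,0],[0,-78,-70,0,0,0],[0,-78,-70,0,0,0]]]}}

```text
clock: 6.43
eef_pos: [420.4, 414.3, 41.5]
tool_rot: [3.14, -0.001, 1.599]
force: [-0.2, -0.3, -0.5]
width: 62.6
```

```bash
python3 - <<'E'
from h import *
go()
im=get_image("side");cv2.imwrite("pics/s4.png",im["pixels"][:,:,::-1])
im=get_image("wrist");cv2.imwrite("pics/w4.png",im["pixels"][:,:,::-1])
P=cloud(im)
hsv=cv2.cvtColor(im["pixels"],cv2.COLOR_RGB2HSV)
m=(hsv[...,1]>140)&(hsv[...,0]<18)&(hsv[...,2]>90); q=P[m&(P[...,2]>50)]; print(len(q),q.min(0),q.max(0), np.median(q,0)); print(cv2.minAreaRect(q[:,:2].astype(np.float32)))
A=np.c_[q[:,:2],np.ones(len(q))]; print(np.linalg.lstsq(A,q[:,2],rcond=None)[0])
E
```

```text
at [420.4 414.3  41.5] [ 1.799e+02 -1.000e-01  9.160e+01] w 62.6 F [-0.2 -0.3 -0.5] t 6.43 q [-0.83  0.75  0.    1.82 -0.01  0.57  0.78]
13473 [402.1420097  381.62383676  89.86165937] [458.28300044 446.09550369 149.96443114] [425.90560718 413.97452507  93.70292229]
((430.1056213378906, 414.036376953125), (54.292694091796875, 63.27056121826172), 1.9447351694107056)
[-4.24618713e-02 -2.99413899e-04  1.12429532e+02]
```

View pics/s4.png

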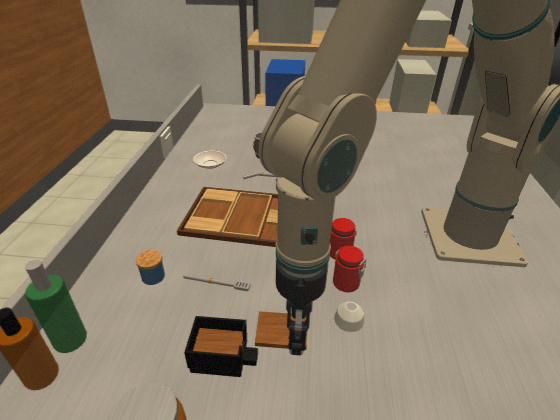

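View pics/w4.png

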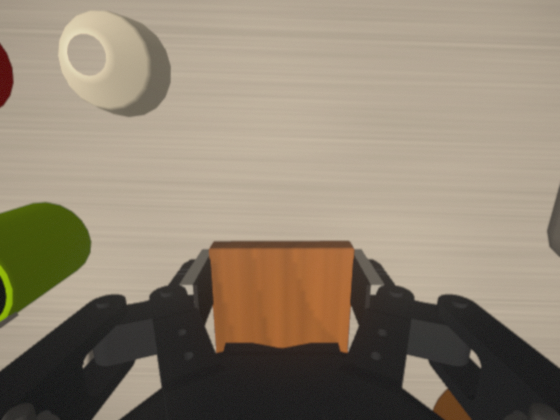

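```bash
python3 - <<'E'
from h import *
go((453,-1.3,120,87),(453,-1.3,30,87))
E
```

```text
at [419.3 413.3  39.8] [-1.799e+02  1.000e-01  9.160e+01] w 62.4 F [ 0.3  0.2 -1.3] t 6.53 q [-0.83  0.75  0.    1.82 -0.01  0.57  0.78]
(453, -1.3, 120, 87) -> [-415.5, 21.7, -79.8] [-0.1, 0.1, 4.6]
(453, -1.3, 30, 87) -> [-415.4, 21.8, 10.2] [-0.1, 0.1, 4.6]
```

Request:
{"op": "arm_command", "data": {"rows": [[[0,0,-30,0,0,0],[-5,0,-60,0,0,0],[-30,2,-80,0,0,0.4],[-60,4,-80,0,0,0.8],[-90,6,-80,0,0,1.2],[-120,8,-80,0,0,1.6],[-150,10,-80,0,0,2],[-180,12,-80,0,0,2.4],[-210,13,-80,0,0,2.8],[-240,14,-80,0,0,3.2],[-270,16,-80,0,0,3.6],[-300,18,-80,0,0,4],[-330,20,-80,0,0,4.6],[-360,21,-80,0,0,4.6],[-390,21.5,-80,0,0,4.6],[-408,21.7,-70,0,0,4.6],[-415,21.7,-45,0,0,4.6],[-415,21.7,-20,0,0,4.6],[-415,21.7,-20,0,0,4.6],[-415,21.7,-20,0,0,4.6]]]}}

```text
clock: 8.2
eef_pos: [451.5, -0.3, 59.0]
tool_rot: [-3.137, 0.0, 1.519]
force: [-0.4, -0.2, 0.1]
width: 62.3
```

```bash
python3 - <<'E'
from h import *
go((453,-1.3,30,87))
for n in ("wrist","scene","side"):
    im=get_image(n);cv2.imwrite(f"pics/{n}5.png",im["pixels"][:,:,::-1])
    if n!="side":
        P=cloud(im);hsv=cv2.cvtColor(im["pixels"],cv2.COLOR_RGB2HSV)
        m=(hsv[...,1]>110)&(hsv[...,0]<18)&(P[...,2]>60)&(P[...,2]<130)&(abs(P[...,0]-470)<70)&(abs(P[...,1])<50); q=P[m]; q=q[abs(q[:,2]-np.median(q[:,2]))<10]
        print(n,len(q),q.min(0).round(),q.max(0).round(),np.median(q,0).round(1),cv2.minAreaRect(q[:,:2].astype(np.float32)))
E
```

```text
at [ 4.515e+02 -3.000e-01  5.900e+01] [-179.7    0.    87. ] w 62.3 F [-0.4 -0.2  0.1] t 8.2 q [-0.05  0.6  -0.02  2.17  0.03  0.38  1.43]
(453, -1.3, 30, 87) -> [-0.9, 1.7, 29.0] [-0.3, 0.0, 0.0]
wrist 14639 [433. -45. 102.] [492.  45. 122.] [456.2  -0.5 112.2] ((462.2177429199219, -0.8301811218261719), (90.28015899658203, 55.39619064331055), 86.70577239990234)
scene 747 [438. -34. 107.] [524.  31. 125.] [487.3  -1.  116.1] ((481.51446533203125, -1.6263923645019531), (63.58385467529297, 84.49170684814453), 87.14680480957031)
```

View pics/scene5.png

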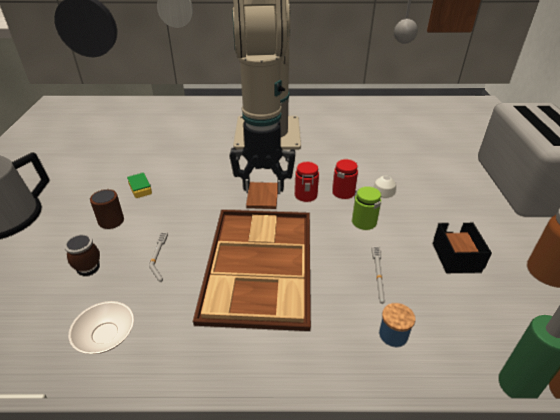

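View pics/wrist5.png

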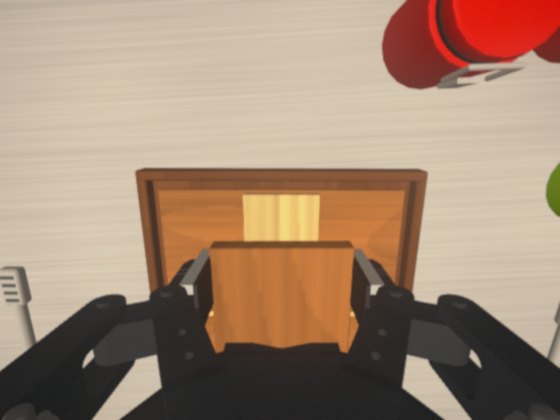

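Request:
{"op": "arm_command", "data": {"rows": [[[-0.5,0,20,0,0,0],[-0.5,0,40,0,0,0],[-0.5,0,60,0,0,0],[-0.5,0,72,0,0,0],[-0.5,0,80,0,0,0],[-0.5,0,84,0,0,0],[-0.5,0,86,0,0,0],[-0.5,0,86,0,0,0],[-0.5,0,86,0,0,0]]]}}

```text
clock: 9.1
eef_pos: [454.3, -0.8, -24.9]
tool_rot: [3.14, 0.0, 1.52]
force: [1.2, -0.5, -0.6]
width: 62.3
```

```bash
python3 - <<'E'
from h import *
go()
for n in ("scene","side"):
    im=get_image(n)
    crop(im,f"pics/{n}6.png",*((190,330,180,300) if n=="scene" else (230,350,160,270)),5)
    P=cloud(im);hsv=cv2.cvtColor(im["pixels"],cv2.COLOR_RGB2HSV)
E
```

```text
at [454.3  -0.8 -24.9] [179.9   0.   87.1] w 62.3 F [ 1.2 -0.5 -0.6] t 9.1 q [ 0.1   0.78 -0.24  2.2   0.78  0.24  0.69]
```

View pics/scene6.png

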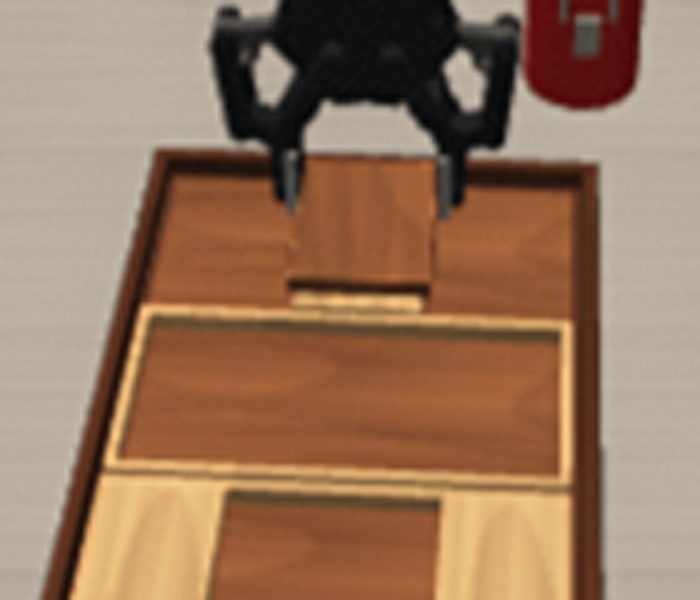

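View pics/side6.png

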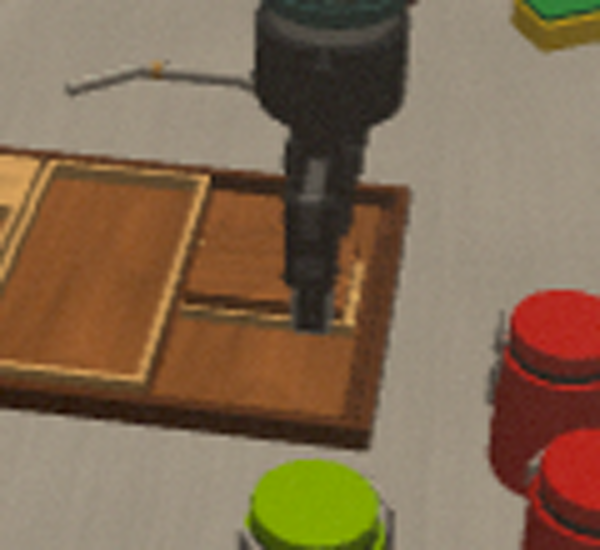

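Request:
{"op": "arm_command", "data": {"rows": [[[0,-1,1,0,0,0],[0,-1,2,0,0,0],[0,-1,3,0,0,0],[0,-1,4,0,0,0],[0,-1,4,0,0,0],[0,-1,4,0,0,0]]]}}

```text
clock: 9.7
eef_pos: [452.5, -0.7, -29.1]
tool_rot: [3.141, 0.0, 1.52]
force: [-1.1, -0.4, 9.4]
width: 62.4
```

```bash
python3 - <<'E'
from h import *
go()
im=get_image("side")
crop(im,"pics/side7.png",230,350,160,270,5)
im=get_image("wrist");cv2.imwrite("pics/w7.png",im["pixels"][:,:,::-1])
E
```

```text
at [452.5  -0.7 -29.1] [180.    0.   87.1] w 62.4 F [-1.1 -0.4  9.4] t 9.7 q [ 0.11  0.79 -0.25  2.2   0.84  0.24  0.62]
```

View pics/side7.png

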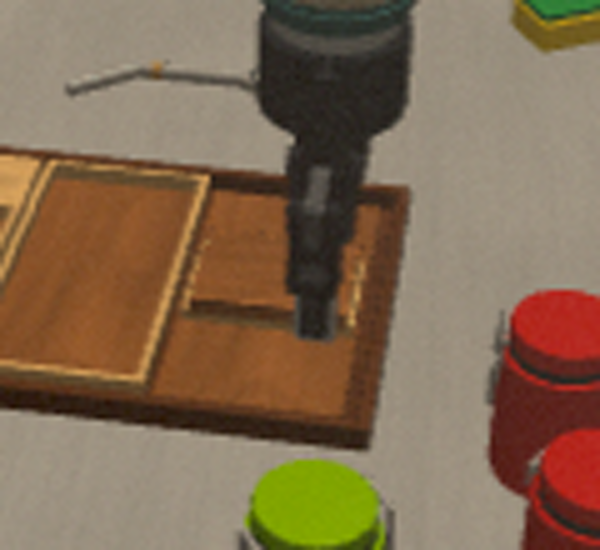

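View pics/w7.png

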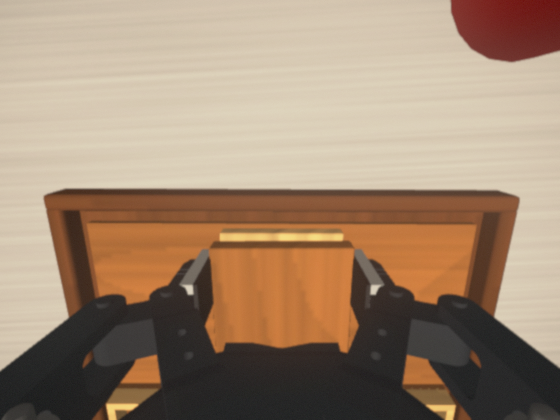

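Request:
{"op": "arm_command", "data": {"rows": [[[0,0,-0.5,0,0,0],[0,0,-0.5,0,0,0],[0,0,-0.5,0,0,0],[0,0,-0.5,0,0,0],[0,0,-0.5,0,0,0],[0,0,-10,0,0,0],[0,0,-30,0,0,0],[0,0,-60,0,0,0],[0,0,-90,0,0,0],[0,0,-120,0,0,0],[0,0,-150,0,0,0],[0,0,-150,0,0,0],[0,0,-150,0,0,0]]], "claw": 1}}

```text
clock: 10.88
eef_pos: [453.5, -1.1, 121.5]
tool_rot: [3.138, 0.0, 1.518]
force: [0.6, 0.6, -0.2]
width: 85.4
```

```bash
python3 - <<'E'
from h import *
go((591.8,-366.7,160,60))
for n in ("scene","side","wrist"):
    im=get_image(n)
    if n!="wrist": crop(im,f"pics/{n}8.png",*((190,330,180,300) if n=="scene" else (230,350,160,270)),5)
    else: cv2.imwrite("pics/w8.png",im["pixels"][:,:,::-1])
    # coaster top
    P=cloud(im); q=P[(abs(P[...,0]-478)<52)&(abs(P[...,1])<40)&(P[...,2]>21)&(P[...,2]<36)]
    if len(q): print(n,len(q),cv2.minAreaRect(q[:,:2].astype(np.float32)),np.median(q[:,2]))
E
```

```text
at [453.5  -1.1 121.5] [179.8   0.   87. ] w 85.4 F [ 0.6  0.6 -0.2] t 10.88 q [ 0.38  0.54 -0.63  2.12  0.54  0.64  0.9 ]
(591.8, -366.7, 160, 60) -> [-357.9, 157.4, -37.9] [0.2, -0.0, 27.0]
scene 726 ((479.02276611328125, -2.3249168395996094), (64.15208435058594, 86.31752014160156), 86.95903778076172) 27.283470585289137
side 490 ((478.33856201171875, -2.1967544555664062), (69.27447509765625, 83.88510131835938), 87.48650360107422) 25.8929084174257
wrist 5686 ((477.76824951171875, -1.5645675659179688), (64.1209487915039, 84.48629760742188), 87.2442855834961) 24.204458566908357
```

View pics/scene8.png

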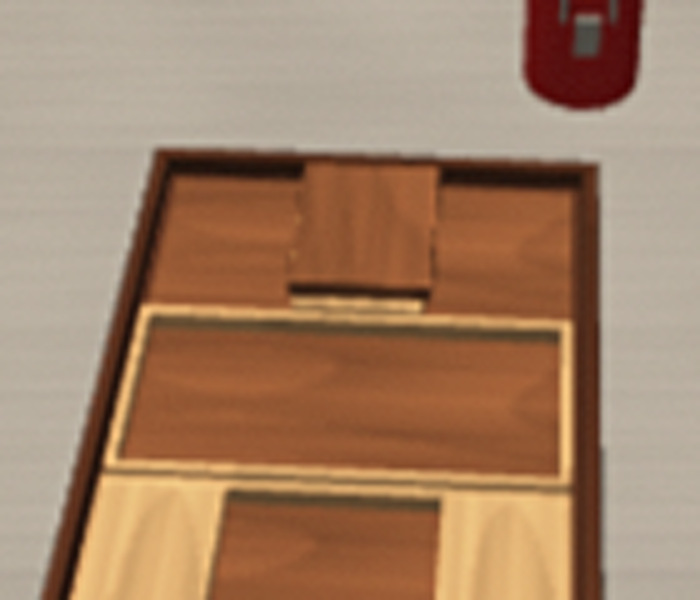

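View pics/w8.png

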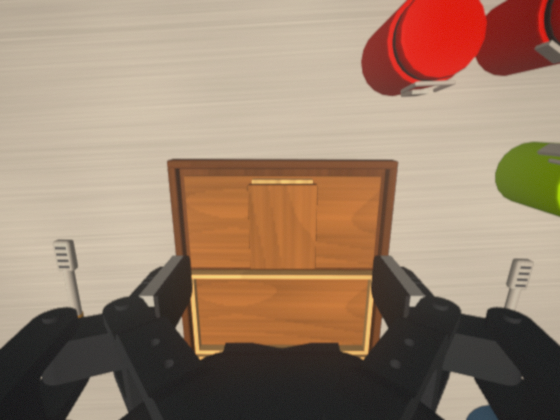

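Request:
{"op": "arm_command", "data": {"rows": [[[-10,5,-20,0,0,1],[-40,17,-38,0,0,3],[-75,33,-38,0,0,6],[-110,48,-38,0,0,9],[-145,64,-38,0,0,12],[-180,79,-38,0,0,15],[-215,95,-38,0,0,18],[-250,110,-38,0,0,21],[-285,125,-38,0,0,24],[-320,141,-30,0,0,27],[-345,152,-10,0,0,27],[-358,157.4,20,0,0,27],[-358,157.4,50,0,0,27],[-358,157.4,60,0,0,27],[-358,157.4,60,0,0,27],[-358,157.4,60,0,0,27]]], "claw": 1}}

```text
clock: 12.37
eef_pos: [591.2, -364.7, 59.6]
tool_rot: [-3.139, -0.001, 1.05]
force: [0.4, 0.3, 0.9]
width: 85.3
```

```bash
python3 - <<'E'
from h import *
go((591.8,-366.7,-20,60))
im=get_image("wrist");cv2.imwrite("pics/w9.png",im["pixels"][:,:,::-1])
P=cloud(im); q=P[(abs(P[...,0]-592)<50)&(abs(P[...,1]+367)<50)&(P[...,2]>66)&(P[...,2]<84)]
print(len(q),cv2.minEnclosingCircle(q[:,:2].astype(np.float32)),q.min(0),q.max(0))
E
```

```text
at [ 591.2 -364.7   59.6] [-179.9   -0.    60.2] w 85.3 F [0.4 0.3 0.9] t 12.37 q [ 0.77  0.89 -0.48  1.48  0.48  0.9   1.19]
(591.8, -366.7, -20, 60) -> [-1.4, 1.7, 79.6] [-0.1, -0.0, 0.2]
6354 ((592.2315673828125, -367.650634765625), 26.839330673217773) [ 565.60334938 -393.82831861   69.28242391] [ 618.29303363 -341.24822571   77.87397366]
```

View pics/w9.png

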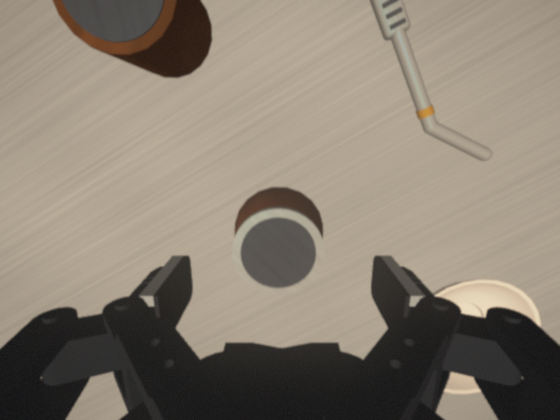

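Request:
{"op": "arm_command", "data": {"rows": [[[-1.5,2,15,0,0,0],[-1.5,2,35,0,0,0],[-1.5,2,55,0,0,0],[-1.5,2,72,0,0,0],[-1.5,2,80,0,0,0],[-1.5,2,80,0,0,0],[-1.5,2,80,0,0,0]]], "claw": 1}}

```text
clock: 13.0
eef_pos: [592.9, -368.7, -18.9]
tool_rot: [3.14, -0.0, 1.048]
force: [-0.0, 0.1, 0.7]
width: 85.4
```

Request:
{"op": "arm_command", "data": {"rows": [[[0,0,0,0,0,0],[0,0,0,0,0,0],[0,0,0,0,0,0],[0,0,0,0,0,0],[0,0,0,0,0,0],[0,0,0,0,0,0],[0,0,0,0,0,0]]], "claw": -1}}

```text
clock: 13.58
eef_pos: [593.5, -368.9, -17.4]
tool_rot: [3.139, -0.0, 1.048]
force: [-1.4, 1.2, 5.7]
width: 59.4
```

```bash
python3 - <<'E'
from h import *
go()
im=get_image("wrist");cv2.imwrite("pics/w10.png",im["pixels"][:,:,::-1])
P=cloud(im); q=P[(abs(P[...,0]-592)<50)&(abs(P[...,1]+367)<50)&(P[...,2]>70)&(P[...,2]<84)]
print(len(q),cv2.minEnclosingCircle(q[:,:2].astype(np.float32)),q.min(0),q.max(0))
im=get_image("scene");crop(im,"pics/s10.png",40,190,170,300,5)
E
```

```text
at [ 593.5 -368.9  -17.4] [179.8  -0.   60.1] w 59.4 F [-1.4  1.2  5.7] t 13.58 q [ 0.75  0.99 -0.44  1.5   0.53  0.78  1.15]
19768 ((591.4321899414062, -367.73553466796875), 63.47492980957031) [ 551.26289884 -416.99134928   70.0000573 ] [ 631.85922051 -317.03014254   83.99834327]
```

View pics/s10.png

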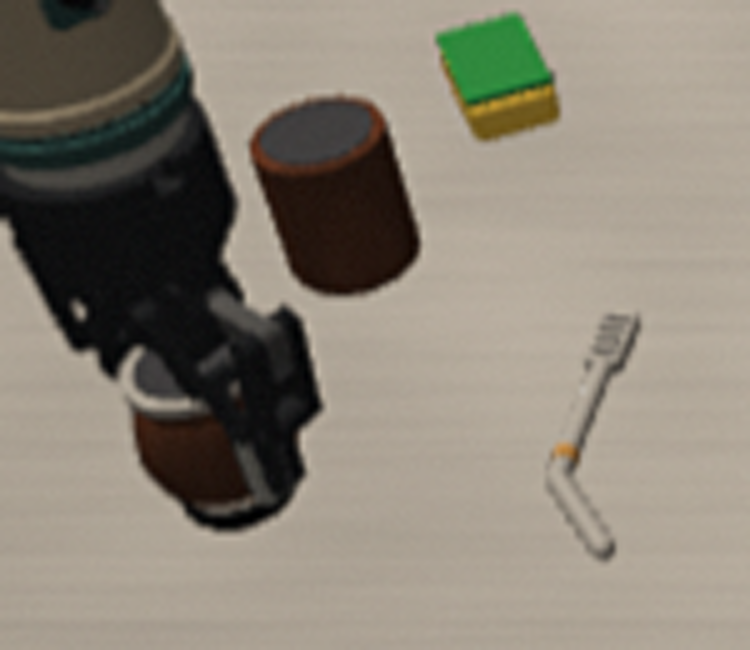

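View pics/w10.png

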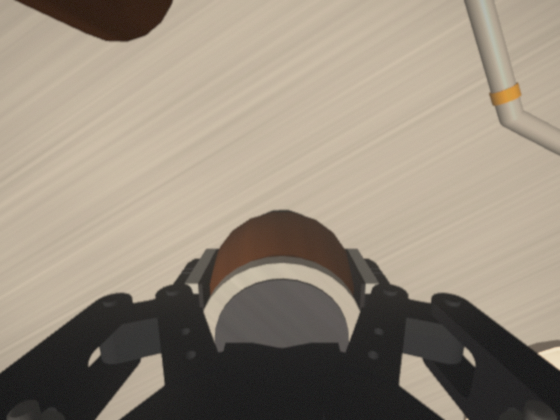

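```bash
python3 - <<'E'
from h import *
go((593,-368,100,60),(480,-2,100,87),(480,-2,20,87))
E
```

```text
at [ 593.5 -369.   -17.3] [179.8  -0.   60.1] w 59.5 F [-1.3  1.3  5.8] t 13.68 q [ 0.75  0.99 -0.44  1.5   0.53  0.78  1.15]
(593, -368, 100, 60) -> [0.6, -0.6, -117.3] [0.2, -0.0, 0.1]
(480, -2, 100, 87) -> [261.3, -281.2, -118.1] [0.2, 0.0, -26.9]
(480, -2, 20, 87) -> [261.3, -281.4, -38.1] [0.2, 0.0, -26.9]
```

Request:
{"op": "arm_command", "data": {"rows": [[[0,0,-10,0,0,0],[0,0,-30,0,0,0],[0,0,-60,0,0,0],[0,0,-90,0,0,0],[0,0,-115,0,0,0],[10,-10,-118,0,0,-1],[31,-33,-118,0,0,-3],[54,-58,-118,0,0,-5],[77,-83,-118,0,0,-8],[100,-108,-118,0,0,-11],[123,-133,-118,0,0,-14],[146,-158,-118,0,0,-17],[169,-183,-118,0,0,-20],[192,-208,-118,0,0,-23],[215,-232,-118,0,0,-25],[238,-256,-118,0,0,-27],[255,-274,-118,0,0,-27],[261.3,-281.3,-118,0,0,-27],[261.3,-281.3,-118,0,0,-27],[261.3,-281.3,-118,0,0,-27]]]}}

```text
clock: 15.35
eef_pos: [479.4, -2.7, 98.8]
tool_rot: [3.141, 0.001, 1.52]
force: [0.7, -1.7, -0.6]
width: 59.0
```

```bash
python3 - <<'E'
from h import *
go((480,-2,9,87))
for n in ("scene","side","wrist"):
    im=get_image(n)
    cv2.imwrite(f"pics/{n}11.png",im["pixels"][:,:,::-1])
E
```

```text
at [479.4  -2.7  98.8] [1.799e+02 1.000e-01 8.710e+01] w 59.0 F [ 0.7 -1.7 -0.6] t 15.35 q [ 0.35  0.6  -0.59  2.07  0.57  0.63  0.89]
(480, -2, 9, 87) -> [0.8, 0.4, 89.8] [0.1, 0.1, 0.1]
```

View pics/scene11.png

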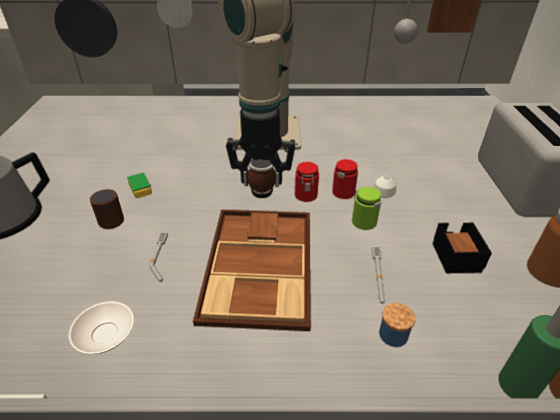

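View pics/side11.png

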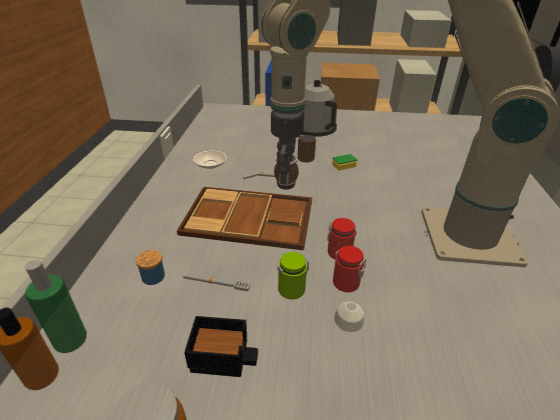

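Request:
{"op": "arm_command", "data": {"rows": [[[0.5,0.5,25,0,0,0],[0.5,0.5,50,0,0,0],[0.5,0.5,70,0,0,0],[0.5,0.5,80,0,0,0],[0.5,0.5,84,0,0,0],[0.5,0.5,86,0,0,0],[0.5,0.5,86,0,0,0],[0.5,0.5,86,0,0,0]]]}}

```text
clock: 16.17
eef_pos: [480.2, -1.4, 13.1]
tool_rot: [3.14, -0.0, 1.519]
force: [-0.3, -0.6, -1.4]
width: 59.2
```

```bash
python3 - <<'E'
from h import *
go()
for n in ("scene","side"):
    im=get_image(n)
    crop(im,f"pics/{n}12.png",*((190,330,160,280) if n=="scene" else (230,350,150,260)),5)
E
```

```text
at [480.2  -1.4  13.1] [179.9  -0.   87. ] w 59.2 F [-0.3 -0.6 -1.4] t 16.17 q [ 0.23  0.74 -0.42  2.12  0.73  0.43  0.74]
```

View pics/scene12.png

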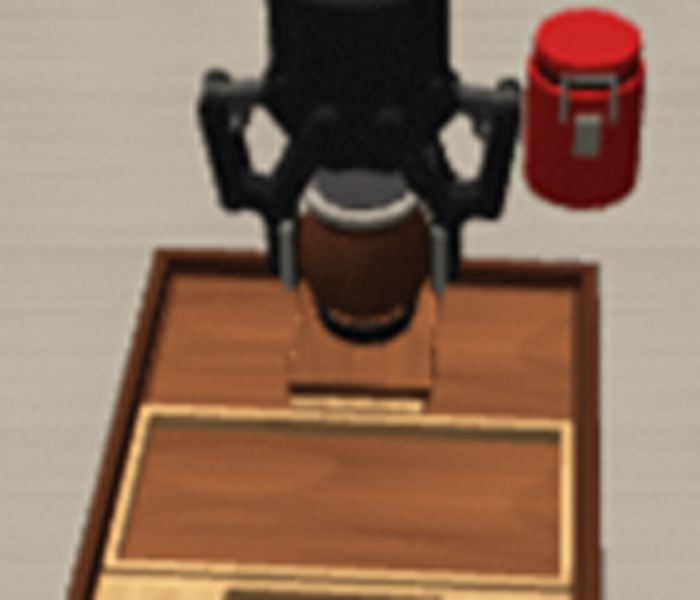

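View pics/side12.png

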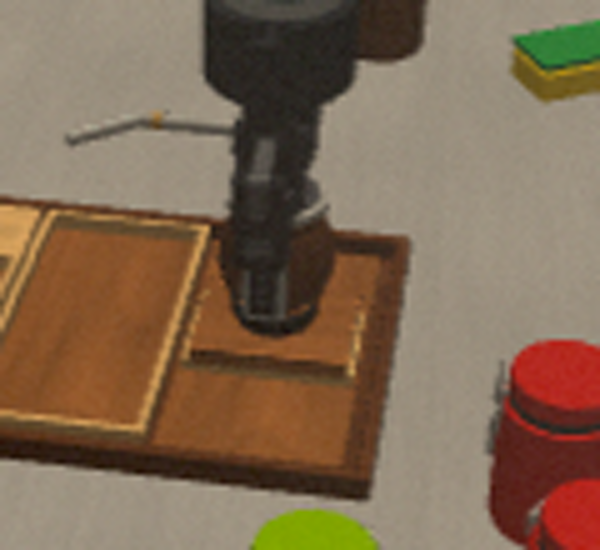

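```bash
python3 - <<'E'
from h import *
for n in ("wrist","side","scene"):
    im=get_image(n); P=cloud(im); 
    if n=="wrist": cv2.imwrite("pics/w13.png",im["pixels"][:,:,::-1])
    rgb=im["pixels"].astype(int); sat=rgb.max(2)-rgb.min(2)
    box=(abs(P[...,0]-475)<50)&(abs(P[...,1]+2)<33)
    m=box&(sat<25)&(P[...,2]>75)&(P[...,2]<125)&(rgb.max(2)>50)
    q=P[m]; 
    if len(q)>20:
        print(n,len(q),q.min(0).round(),q.max(0).round()); A=np.c_[q[:,:2]-[475,0],np.ones(len(q))]; print(np.linalg.lstsq(A,q[:,2],rcond=None)[0])
    foot=box&(rgb.max(2)<45)&(P[...,2]<50)&(P[...,2]>22); q=P[foot]; print("foot",len(q), q.mean(0) if len(q) else 0)
E
```

```text
wrist 12213 [451. -35.  75.] [484.  31. 125.]
[-4.33181621e-01  3.75412410e-02  1.04100897e+02]
foot 0 0
side 61 [453. -27.  81.] [505.  31. 124.]
[ -0.18128781  -0.18170436 105.49544146]
foot 33 [476.23594974  17.62690356  38.10262161]
scene 239 [465. -35.  79.] [506.  31. 124.]
[ 1.89797961e-02 -6.74595751e-02  1.05089003e+02]
foot 56 [496.59711842   1.3728899   40.55028196]
```

View pics/w13.png

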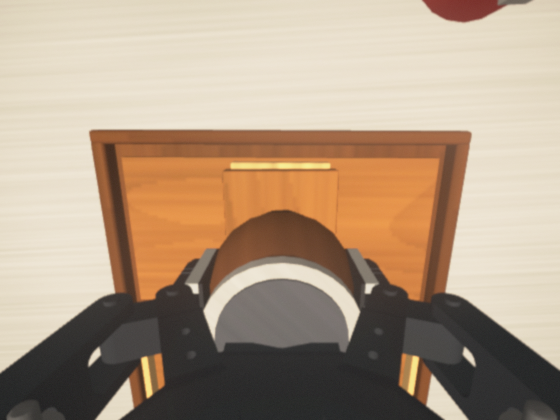

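```bash
python3 - <<'E'
from h import *
im=get_image("side")
p=proj(im,[[478.4,-2,30],[478.4,-2,106]]); print((p-[230,150])*5)
im=get_image("scene")
p=proj(im,[[478.4,-2,30],[478.4,-2,106]]); print((p-[190,160])*5)
E
```

```text
[[273.97872388 312.38356579]
 [277.37742763 192.0564374 ]]
[[362.71547436 314.77012699]
 [359.29882984 181.93907298]]
```

Request:
{"op": "arm_command", "data": {"rows": [[[0,0,1,0,0,0],[0,0,2,0,0,0],[0,0,3,0,0,0],[0,0,4,0,0,0],[0,0,4,0,0,0],[0,0,4,0,0,0]]]}}

```text
clock: 17.02
eef_pos: [479.3, -1.3, 8.6]
tool_rot: [-3.142, 0.0, 1.52]
force: [-1.8, 0.0, 5.1]
width: 58.9
```

Request:
{"op": "arm_command", "data": {"rows": [[[0,0,0,0,0,0],[0,0,0,0,0,0],[0,0,0,0,0,0],[0,0,0,0,0,0],[0,0,0,0,0,0],[0,0,-10,0,0,0],[0,0,-30,0,0,0],[0,0,-60,0,0,0],[0,0,-95,0,0,0],[0,0,-130,0,0,0],[0,0,-140,0,0,0],[0,0,-140,0,0,0]]], "claw": 1}}

```text
clock: 18.02
eef_pos: [481.5, -1.1, 151.6]
tool_rot: [3.135, -0.0, 1.519]
force: [0.3, 0.1, -0.5]
width: 85.5
```

```bash
python3 - <<'E'
from h import *
go((441.8,238.5,150,100))
for n in ("scene","side","wrist"):
    im=get_image(n); P=cloud(im)
    if n!="wrist":crop(im,f"pics/{n}14.png",*((190,330,160,280) if n=="scene" else (230,350,150,260)),5)
    q=P[(abs(P[...,0]-478)<50)&(abs(P[...,1]+2)<50)&(P[...,2]>92)&(P[...,2]<112)]
    if len(q): print(n,len(q),cv2.minEnclosingCircle(q[:,:2].astype(np.float32)),np.median(q[:,2]))
    if n=="wrist":
        q=P[(abs(P[...,0]-442)<50)&(abs(P[...,1]-238)<50)&(P[...,2]>80)&(P[...,2]<96)]; print("can",len(q),cv2.minEnclosingCircle(q[:,:2].astype(np.float32))if len(q) else 0)
E
```

```text
at [481.5  -1.1 151.6] [179.6  -0.   87. ] w 85.5 F [ 0.3  0.1 -0.5] t 18.02 q [ 0.41  0.53 -0.67  2.02  0.48  0.75  0.96]
(441.8, 238.5, 150, 100) -> [237.3, -52.1, 1.3] [0.4, 0.0, -13.0]
scene 355 ((477.1124267578125, -2.0006160736083984), 28.528100967407227) 104.24267804923306
side 233 ((478.8550720214844, -0.47836437821388245), 28.34577178955078) 102.83982319478935
wrist 3586 ((477.5570373535156, -1.0130805969238281), 26.70059585571289) 101.42255828437007
can 445 ((440.8861083984375, 220.18722534179688), 22.113567352294922)
```

View pics/side14.png

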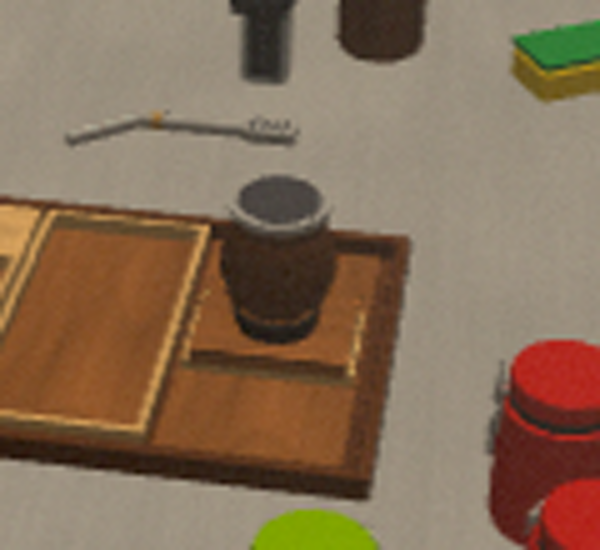

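View pics/scene14.png

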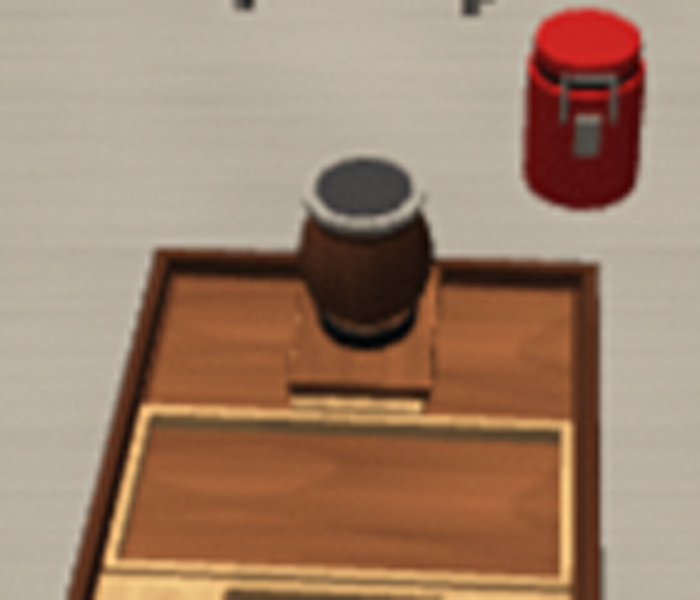

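```bash
python3 - <<'E'
from h import *; import pickle
d=pickle.load(open("im0.pkl","rb"))
for n in ("scene","side"):
    im=d[n];P=cloud(im);rgb=im["pixels"].astype(int); sat=rgb.max(2)-rgb.min(2)
    q=P[(np.hypot(P[...,0]-441.8,P[...,1]-238.5)<42)&(P[...,2]>30)&(sat<40)&(rgb.max(2)>70)]
    a=np.degrees(np.arctan2(q[:,1]-238.5,q[:,0]-441.8)); r=np.hypot(q[:,1]-238.5,q[:,0]-441.8)
    print(n,len(q),list(zip(a.round().astype(int).tolist(),r.round().astype(int).tolist(),q[:,2].round().astype(int).tolist())))
E
```

```text
scene 56 [(-145, 28, 89), (-139, 31, 86), (-128, 32, 85), (-132, 31, 85), (-122, 33, 84), (-128, 32, 83), (-107, 27, 91), (-125, 33, 77), (-129, 33, 73), (-127, 32, 71), (-127, 30, 72), (-128, 35, 67), (-126, 34, 65), (-124, 33, 63), (-98, 30, 68), (-92, 31, 68), (-94, 30, 64), (50, 26, 78), (47, 29, 81), (-92, 30, 62), (36, 25, 78), (36, 27, 80), (38, 29, 80), (43, 30, 80), (49, 31, 78), (17, 28, 81), (24, 27, 79), (27, 29, 80), (38, 27, 76), (39, 29, 77), (46, 30, 76), (72, 29, 67), (19, 28, 78), (25, 27, 76), (29, 28, 76), (35, 29, 75), (40, 30, 75), (45, 30, 74), (18, 29, 75), (26, 27, 73), (27, 30, 75), (-97, 30, 48), (19, 29, 73), (23, 30, 72), (28, 30, 72), (36, 29, 70), (-91, 31, 47), (18, 31, 71), (25, 29, 69), (42, 28, 64), (-90, 30, 45), (23, 28, 65), (33, 26, 63), (33, 29, 64), (-91, 30, 41), (-90, 30, 39)]
side 54 [(-128, 31, 84), (-150, 30, 85), (-154, 31, 84), (-162, 29, 85), (-166, 29, 84), (-165, 31, 83), (-168, 31, 82), (-171, 33, 83), (-170, 31, 80), (-173, 33, 81), (-169, 31, 77), (-171, 33, 77), (-171, 33, 75), (19, 30, 79), (-171, 33, 72), (22, 30, 78), (25, 29, 79), (-156, 34, 60), (-173, 33, 70), (22, 30, 75), (28, 29, 77), (32, 28, 78), (-171, 34, 66), (32, 30, 77), (35, 29, 78), (39, 28, 79), (-174, 34, 65), (32, 30, 74), (41, 31, 78), (43, 29, 78), (41, 26, 76), (-172, 34, 61), (24, 31, 67), (32, 30, 71), (40, 30, 74), (49, 32, 79), (49, 29, 77), (-157, 35, 49), (49, 32, 77), (50, 29, 76), (170, 30, 64), (-160, 34, 48), (39, 30, 68), (51, 33, 75), (-158, 35, 44), (47, 31, 69), (50, 29, 69), (172, 30, 57), (50, 29, 67), (175, 30, 53), (175, 31, 50), (177, 31, 46), (177, 31, 43), (167, 30, 30)]
```

```bash
python3 - <<'E'
from h import *
go((441.8,238.5,150,122),(441.8,238.5,80,122))
E
```

```text
at [478.5  -1.8 147.7] [-179.9    0.    87. ] w 85.6 F [-0.5  0.4  0.4] t 18.17 q [ 0.41  0.53 -0.67  2.02  0.48  0.75  0.96]
(441.8, 238.5, 150, 122) -> [238.1, -49.1, -2.3] [-0.1, 0.0, -35.0]
(441.8, 238.5, 80, 122) -> [238.1, -49.0, 67.7] [-0.1, 0.0, -35.0]
```

Request:
{"op": "arm_command", "data": {"rows": [[[10,-2,0,0,0,-2],[35,-7,0,0,0,-7],[65,-13,0,0,0,-12],[95,-19,0,0,0,-17],[125,-25,0,0,0,-22],[155,-31,0,0,0,-27],[185,-37,0,0,0,-32],[215,-43,10,0,0,-35],[232,-47,30,0,0,-35],[238,-49,55,0,0,-35],[238,-49,68,0,0,-35],[238,-49,68,0,0,-35],[238,-49,68,0,0,-35]]], "claw": 1}}

```text
clock: 19.25
eef_pos: [441.0, 239.1, 79.0]
tool_rot: [-3.138, -0.001, 2.133]
force: [-0.0, -0.3, 0.4]
width: 85.8
```

```bash
python3 - <<'E'
from h import *
go((441.8,238.5,-8,122))
im=get_image("wrist");cv2.imwrite("pics/w15.png",im["pixels"][:,:,::-1])
P=cloud(im); q=P[(abs(P[...,0]-442)<45)&(abs(P[...,1]-238)<45)&(P[...,2]>80)&(P[...,2]<96)]
print(len(q),cv2.minEnclosingCircle(q[:,:2].astype(np.float32)),q.min(0),q.max(0))
E
```

```text
at [441.  239.1  79. ] [-179.8   -0.   122.2] w 85.8 F [-0.  -0.3  0.4] t 19.25 q [-0.09  0.7  -0.71  2.02  0.71  0.69  0.87]
(441.8, 238.5, -8, 122) -> [-1.0, 0.7, 87.0] [-0.2, -0.0, 0.2]
6102 ((437.4084167480469, 237.2969512939453), 29.821395874023438) [408.0731042  211.39691616  80.0203812 ] [466.52753426 265.29166903  88.4602581 ]
```

View pics/w15.png

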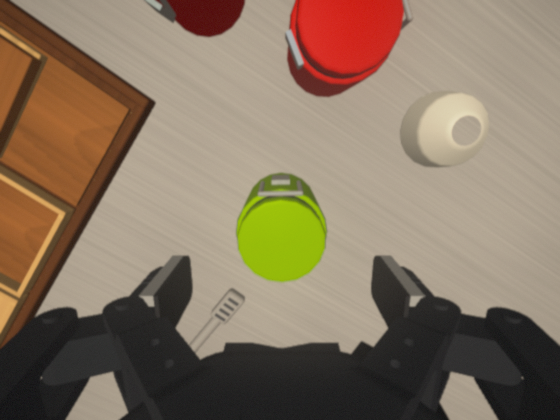

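Request:
{"op": "arm_command", "data": {"rows": [[[-0.5,0,15,0,0,0],[-0.5,0,35,0,0,0],[-0.5,0,55,0,0,0],[-0.5,0,75,0,0,0],[-0.5,0,86,0,0,0],[-0.5,0,86,0,0,0],[-0.5,0,86,0,0,0]]], "claw": 1}}

```text
clock: 19.88
eef_pos: [443.2, 238.7, -5.2]
tool_rot: [3.141, -0.0, 2.13]
force: [-0.5, 0.6, 0.9]
width: 85.2
```

Request:
{"op": "arm_command", "data": {"rows": [[[0,0,0,0,0,0],[0,0,0,0,0,0],[0,0,0,0,0,0],[0,0,0,0,0,0],[0,0,0,0,0,0],[0,0,0,0,0,0],[0,0,0,0,0,0]]], "claw": -1}}

```text
clock: 20.47
eef_pos: [443.7, 239.5, -4.2]
tool_rot: [3.139, -0.0, 2.13]
force: [-1.0, 0.6, 5.9]
width: 58.9
```

```bash
python3 - <<'E'
from h import *
go((441.8,238.5,120,122),(679,-13.3,120,88),(679,-13.3,20,88))
im=get_image("side");crop(im,"pics/s16.png",230,350,230,330,5)
E
```

```text
at [443.7 239.5  -4.2] [179.8  -0.  122.1] w 58.9 F [-1.   0.6  5.9] t 20.47 q [-0.19  0.82 -0.55  2.06  0.89  0.51  0.72]
(441.8, 238.5, 120, 122) -> [0.2, -1.8, -124.2] [0.2, -0.0, 0.1]
(679, -13.3, 120, 88) -> [-339.1, 65.6, -124.1] [0.1, -0.1, 34.1]
(679, -13.3, 20, 88) -> [-339.1, 65.4, -24.1] [0.1, -0.1, 34.1]
```

View pics/s16.png

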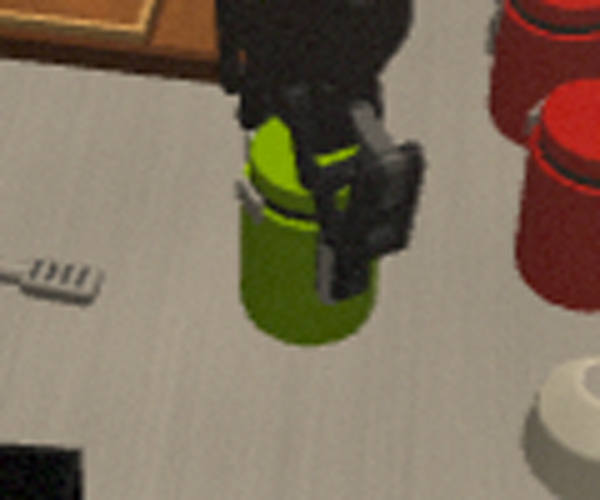

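Request:
{"op": "arm_command", "data": {"rows": [[[0,0,-10,0,0,0],[0,0,-35,0,0,0],[0,0,-65,0,0,0],[0,0,-95,0,0,0],[-10,2,-120,0,0,0],[-35,7,-124,0,0,3],[-65,13,-124,0,0,6],[-95,19,-124,0,0,9],[-125,25,-124,0,0,13],[-155,31,-124,0,0,16],[-185,37,-124,0,0,19],[-215,43,-124,0,0,22],[-245,49,-124,0,0,26],[-275,54,-124,0,0,29],[-305,60,-124,0,0,32],[-328,65,-110,0,0,34],[-340,67,-85,0,0,34],[-340,67,-60,0,0,34],[-340,67,-55,0,0,34],[-340,67,-55,0,0,34]]]}}

```text
clock: 22.18
eef_pos: [677.6, -14.2, 47.5]
tool_rot: [-3.136, -0.0, 1.537]
force: [-0.1, 0.8, -2.4]
width: 58.9
```

```bash
python3 - <<'E'
from h import *
go((680.5,-13.3,3.5,88))
for n in ("scene","side","wrist"):
    im=get_image(n);cv2.imwrite(f"pics/{n}17.png",im["pixels"][:,:,::-1])
    P=cloud(im);hsv=cv2.cvtColor(im["pixels"],cv2.COLOR_RGB2HSV)
    m=(hsv[...,0]>33)&(hsv[...,0]<50)&(hsv[...,1]>150)&(abs(P[...,1])<80)&(abs(P[...,0]-680)<70); q=P[m]; t=q[q[:,2]>np.percentile(q[:,2],99)-6] if len(q) else q
    if len(t): print(n,len(t),cv2.minEnclosingCircle(t[:,:2].astype(np.float32)),q[:,2].min(),q[:,2].max())
E
```

```text
at [677.6 -14.2  47.5] [-179.7   -0.    88.1] w 58.9 F [-0.1  0.8 -2.4] t 22.18 q [ 0.29  0.91 -0.58  1.53  0.59  0.89  1.05]
(680.5, -13.3, 3.5, 88) -> [0.9, 3.1, 44.0] [-0.3, -0.0, 0.1]
scene 322 ((685.001708984375, -14.190483093261719), 24.48634910583496) 52.0749390605057 158.45031856206197
side 6 ((666.6015625, 21.587942123413086), 20.926677703857422) 55.70995322814281 176.89803003073075
wrist 357 ((663.15478515625, -12.487641334533691), 22.0987606048584) 61.720146908794135 167.87762687828467
```

View pics/scene17.png

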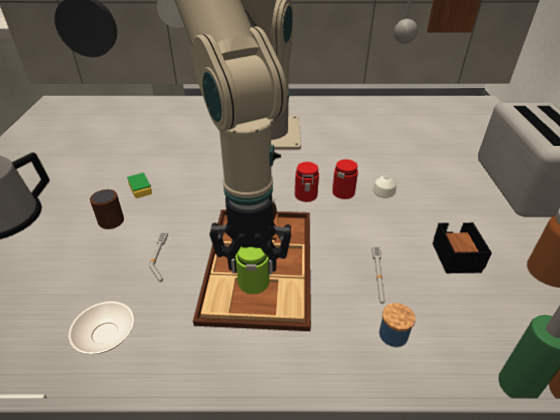

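View pics/wrist17.png

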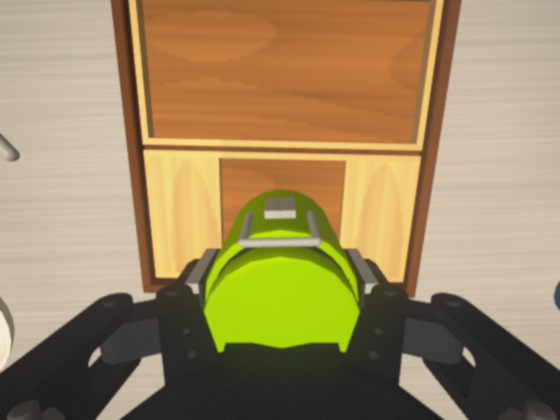

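Request:
{"op": "arm_command", "data": {"rows": [[[0.5,2,12,0,0,0],[0.5,2,25,0,0,0],[0.5,2,35,0,0,0],[0.5,2,39,0,0,0],[0.5,2,41,0,0,0],[0.5,2,42,0,0,0],[0.5,2,43,0,0,0],[0.5,2,43,0,0,0]]]}}

```text
clock: 23.0
eef_pos: [682.4, -13.6, 6.5]
tool_rot: [3.141, -0.0, 1.537]
force: [-0.0, 0.6, -3.6]
width: 58.6
```

```bash
python3 - <<'E'
from h import *
go((680.5,-13.3,3.5,88))
im=get_image("scene");crop(im,"pics/s18.png",190,330,220,340,5)
im=get_image("side");crop(im,"pics/s18b.png",170,290,150,250,5)
E
```

```text
at [682.4 -13.6   6.5] [180.   -0.   88.1] w 58.6 F [-0.   0.6 -3.6] t 23.0 q [ 0.28  0.96 -0.55  1.54  0.62  0.82  1.02]
(680.5, -13.3, 3.5, 88) -> [0.3, -2.0, 3.0] [0.0, -0.0, 0.1]
```

View pics/s18.png

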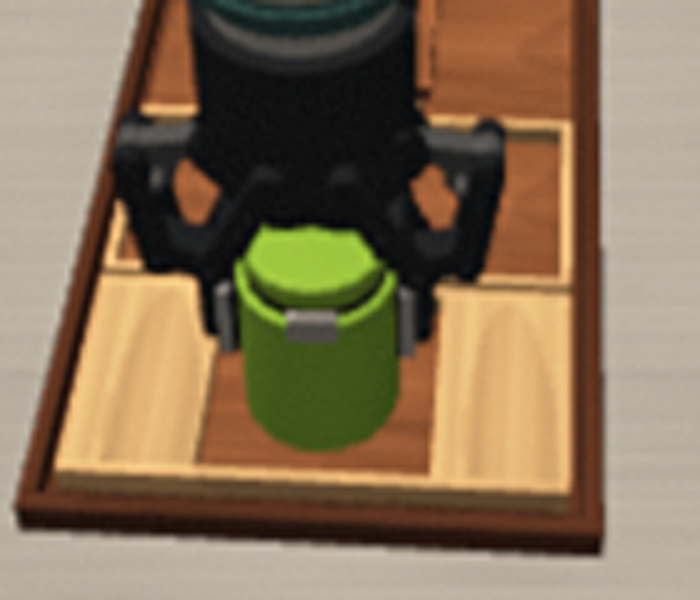

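View pics/s18b.png

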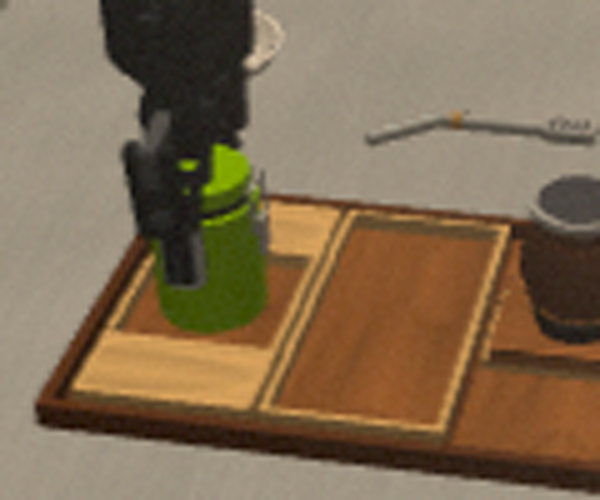

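Request:
{"op": "arm_command", "data": {"rows": [[[0,-1.5,1,0,0,0],[0,-1.5,2,0,0,0],[0,-1.5,3,0,0,0],[0,-1.5,3.5,0,0,0],[0,-1.5,3.5,0,0,0],[0,-1.5,3.5,0,0,0]]]}}

```text
clock: 23.6
eef_pos: [680.6, -13.7, 3.9]
tool_rot: [-3.142, 0.0, 1.537]
force: [-3.5, 0.3, 6.6]
width: 58.9
```

Contact (about 9 N). Release and rise.

Request:
{"op": "arm_command", "data": {"rows": [[[0,0,0,0,0,0],[0,0,0,0,0,0],[0,0,0,0,0,0],[0,0,0,0,0,0],[0,0,0,0,0,0],[0,0,-10,0,0,0],[0,0,-30,0,0,0],[0,0,-60,0,0,0],[0,0,-95,0,0,0],[0,0,-130,0,0,0],[0,0,-140,0,0,0],[0,0,-140,0,0,0]]], "claw": 1}}

```text
clock: 24.6
eef_pos: [683.5, -12.9, 147.7]
tool_rot: [3.134, -0.001, 1.537]
force: [-0.1, -0.2, 0.2]
width: 85.6
```

```bash
python3 - <<'E'
from h import *
go()
for n in ("scene","side","wrist"):
    im=get_image(n);cv2.imwrite(f"pics/{n}19.png",im["pixels"][:,:,::-1])
    P=cloud(im);hsv=cv2.cvtColor(im["pixels"],cv2.COLOR_RGB2HSV)
    m=(hsv[...,0]>33)&(hsv[...,0]<50)&(hsv[...,1]>150)&(abs(P[...,1])<80)&(abs(P[...,0]-680)<70); q=P[m]; t=q[q[:,2]>92] if len(q) else q
    if len(t): print(n,len(t),cv2.minEnclosingCircle(t[:,:2].astype(np.float32)),q[:,2].min(),q[:,2].max())
    if n=="side": crop(im,"pics/s19b.png",170,350,140,260,4); crop(im,"pics/s19c.png",235,300,160,190,10)
    if n=="scene": crop(im,"pics/s19d.png",140,180,225,285,10)
E
```

```text
at [683.5 -12.9 147.7] [ 1.795e+02 -1.000e-01  8.800e+01] w 85.6 F [-0.1 -0.2  0.2] t 24.6 q [ 0.32  0.8  -0.64  1.46  0.51  1.05  1.11]
scene 511 ((679.0704956054688, -13.505634307861328), 26.580276489257812) 9.432611120601791 99.67171560665133
side 180 ((677.8377685546875, -11.194194793701172), 26.739639282226562) 10.004073499694073 98.5694125859427
wrist 3409 ((677.3787841796875, -13.270207405090332), 26.641508102416992) 2.5099146149038916 96.49204254733334
```

View pics/s19b.png

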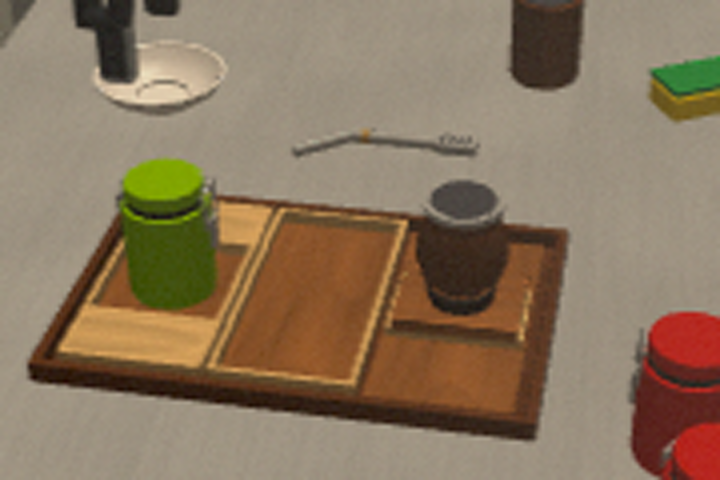

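View pics/s19d.png

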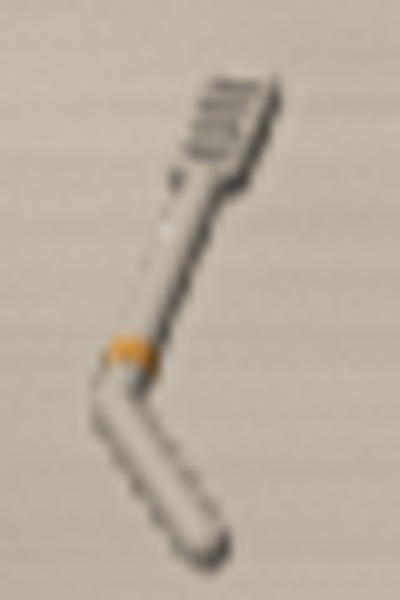

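View pics/s19c.png

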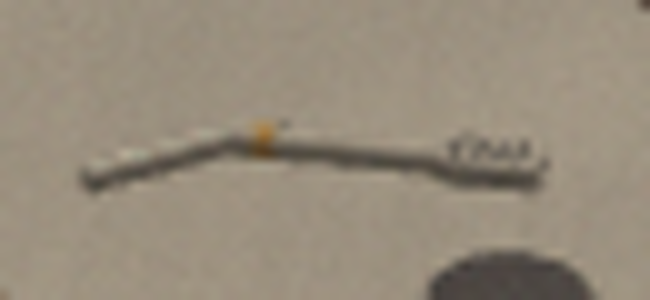

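```bash
python3 - <<'E'
from h import *
sc=get_image("scene"); 
for p in [(232,80),(205,175),(178,260),(132,352),(115,385),(208,548)]:
    u,v=140+p[0]/10,225+p[1]/10; print(p,onplane(sc,np.array(u),np.array(v),8.).round(1))
sd=get_image("side")
for p in [(540,178),(440,165),(350,157),(263,143),(230,145),(90,180)]:
    u,v=235+p[0]/10,160+p[1]/10; print(p,onplane(sd,np.array(u),np.array(v),6.).round(1))
go((545,-231,150,0))
E
```

```text
(232, 80) [ 488.7 -230.5    8. ]
(205, 175) [ 520.4 -229.7    8. ]
(178, 260) [ 547.4 -229.8    8. ]
(132, 352) [ 575.3 -233.4    8. ]
(115, 385) [ 585.  -234.7    8. ]
(208, 548) [ 630.5 -205.1    8. ]
(540, 178) [ 484.9 -220.7    6. ]
(440, 165) [ 517.1 -224.7    6. ]
(350, 157) [ 546.1 -226.     6. ]
(263, 143) [ 574.8 -231.2    6. ]
(230, 145) [ 585.1 -228.6    6. ]
(90, 180) [ 625.7 -201.8    6. ]
at [679.4 -14.  140.8] [-179.8    0.    88.1] w 85.6 F [-0.2  1.6 -0.5] t 24.85 q [ 0.32  0.8  -0.63  1.47  0.52  1.05  1.11]
(545, -231, 150, 0) -> [-221.4, -127.0, -8.6] [-0.1, 0.2, 88.1]
```

```bash
python3 - <<'E'
from h import *
go((555,-230.5,120,87),(555,-230.5,60,87))
E
```

```text
at [679.4 -14.  140.8] [-179.8    0.    88.1] w 85.6 F [-0.2  1.6 -0.5] t 24.85 q [ 0.32  0.8  -0.63  1.47  0.52  1.05  1.11]
(555, -230.5, 120, 87) -> [-220.5, -116.9, 21.3] [-0.2, 0.0, 1.1]
(555, -230.5, 60, 87) -> [-220.5, -116.7, 81.3] [-0.2, 0.0, 1.1]
```

Request:
{"op": "arm_command", "data": {"rows": [[[-8,-4,0,0,0,0],[-30,-15,0,0,0,0],[-58,-30,0,0,0,0],[-86,-45,0,0,0,1],[-114,-60,5,0,0,1],[-142,-75,15,0,0,1],[-170,-90,30,0,0,1],[-198,-105,50,0,0,1],[-216,-115,70,0,0,1],[-220.5,-117,80,0,0,1],[-220.5,-117,81,0,0,1],[-220.5,-117,81,0,0,1]]], "claw": -0.3}}

```text
clock: 25.85
eef_pos: [556.3, -228.9, 61.2]
tool_rot: [-3.141, -0.002, 1.52]
force: [0.4, 0.6, -0.3]
width: 29.7
```

```bash
python3 - <<'E'
from h import *
go()
s=sensors.read_state()
for n in ("wrist","scene"):
    im=get_image(n); cv2.imwrite(f"pics/{n}20.png",im["pixels"][:,:,::-1])
    P=cloud(im); R=Ro.from_euler('xyz',s["tool_rot"]).as_matrix(); Q=(P-s["eef_pos"])@R
    q=Q[np.isfinite(Q[...,0])&(abs(Q[...,0])<100)&(abs(Q[...,1])<60)&(Q[...,2]<-30)&(Q[...,2]>-250)]
    for zb in range(-200,-30,12):
        t=q[(q[:,2]>=zb)&(q[:,2]<zb+12)]
        if len(t)>5: print(n,zb,len(t),"x",t[:,0].min().round(),t[:,0].max().round(),"y",t[:,1].min().round(),t[:,1].max().round())
    if n=="wrist":
        g=P
        for (u,v) in []: pass
E
```

```text
at [ 556.3 -228.9   61.2] [-1.80e+02 -1.00e-01  8.71e+01] w 29.7 F [ 0.4  0.6 -0.3] t 25.85 q [ 0.7   0.8  -0.59  1.76  0.61  0.77  1.32]
wrist -140 5441 x -56.0 55.0 y -22.0 -11.0
wrist -128 18565 x -64.0 64.0 y -21.0 1.0
wrist -116 14979 x -62.0 62.0 y -19.0 13.0
wrist -104 6458 x -57.0 57.0 y -18.0 13.0
wrist -92 7451 x -51.0 52.0 y -15.0 12.0
wrist -80 1954 x -45.0 45.0 y -15.0 11.0
wrist -68 959 x -28.0 28.0 y -12.0 11.0
wrist -56 878 x -28.0 29.0 y -12.0 11.0
wrist -44 430 x -28.0 28.0 y -12.0 11.0
scene -200 273 x -30.0 38.0 y -9.0 41.0
scene -188 241 x -31.0 39.0 y -13.0 41.0
scene -176 215 x -29.0 39.0 y -10.0 40.0
scene -164 61 x -35.0 39.0 y -5.0 33.0
scene -152 266 x -48.0 53.0 y -6.0 21.0
scene -140 422 x -65.0 67.0 y -13.0 22.0
scene -128 251 x -64.0 65.0 y 0.0 20.0
scene -116 253 x -57.0 60.0 y -17.0 20.0
scene -104 198 x -52.0 55.0 y -15.0 19.0
scene -92 212 x -48.0 50.0 y -13.0 16.0
scene -80 81 x -27.0 31.0 y -10.0 15.0
scene -68 101 x -27.0 30.0 y -12.0 13.0
scene -56 94 x -27.0 29.0 y -9.0 13.0
scene -44 27 x -24.0 23.0 y -7.0 13.0
```

View pics/wrist20.png

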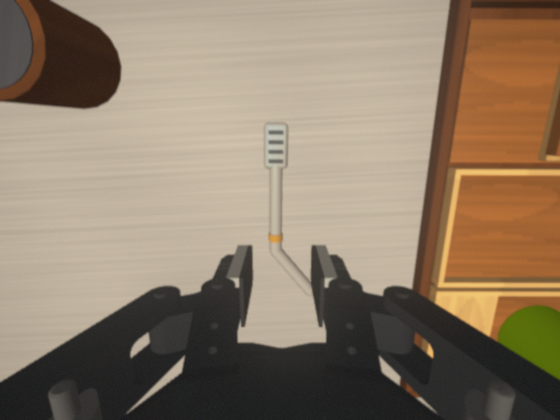

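View pics/scene20.png

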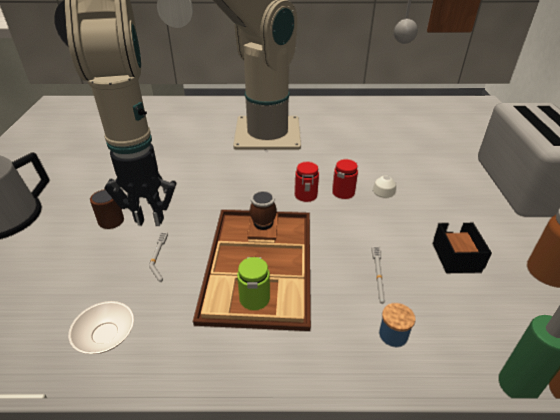

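```bash
python3 - <<'E'
from h import *
im=get_image("wrist")
for u,v in [(276,124),(276,166),(276,200),(275.5,238),(275.5,250)]:
    print((u,v),onplane(im,np.array(float(u)),np.array(float(v)),9.).round(1))
hsv=cv2.cvtColor(im["pixels"],cv2.COLOR_RGB2HSV); g=cv2.cvtColor(im["pixels"],cv2.COLOR_RGB2GRAY)
for v in range(170,236,8): 
    r=im["pixels"][v,255:298].astype(int); print(v,r.sum(1).tolist()[8:34])
E
```

```text
(276, 124) [ 489.5 -228.3    9. ]
(276, 166) [ 520.1 -229.9    9. ]
(276, 200) [ 546.6 -231.3    9. ]
(275.5, 238) [ 578.2 -233.4    9. ]
(275.5, 250) [ 588.6 -233.9    9. ]
170 [547, 545, 550, 542, 520, 477, 496, 527, 546, 563, 562, 552, 524, 498, 472, 432, 399, 431, 508, 534, 534, 535, 532, 535, 532, 530]
178 [549, 553, 550, 547, 522, 483, 498, 528, 546, 556, 559, 549, 526, 496, 465, 428, 398, 432, 522, 554, 549, 548, 547, 546, 549, 547]
186 [567, 568, 568, 563, 540, 489, 499, 529, 549, 560, 553, 542, 523, 496, 461, 431, 406, 456, 537, 557, 561, 558, 557, 556, 556, 555]
194 [551, 546, 546, 544, 521, 483, 500, 528, 548, 558, 558, 542, 516, 496, 462, 424, 399, 452, 520, 545, 543, 543, 541, 540, 540, 540]
202 [554, 552, 550, 549, 525, 485, 499, 526, 546, 560, 552, 537, 517, 490, 459, 419, 395, 450, 522, 542, 543, 544, 547, 546, 547, 544]
210 [554, 556, 554, 547, 527, 485, 496, 528, 549, 553, 549, 536, 516, 491, 463, 423, 419, 489, 540, 556, 555, 556, 552, 556, 556, 556]
218 [540, 541, 541, 537, 518, 483, 498, 526, 546, 551, 545, 532, 516, 489, 453, 417, 407, 481, 533, 549, 552, 552, 549, 551, 551, 552]
226 [545, 547, 546, 546, 517, 482, 498, 527, 542, 548, 543, 530, 516, 481, 448, 413, 406, 481, 534, 548, 545, 545, 545, 547, 546, 544]
234 [546, 548, 542, 505, 425, 412, 428, 440, 439, 441, 445, 438, 423, 407, 387, 357, 342, 401, 512, 544, 550, 546, 548, 550, 548, 547]
```

```bash
python3 - <<'E'
from h import *
go((538,-230.8,-30,86.9))
E
```

```text
at [ 558.3 -228.    62.9] [ 1.798e+02 -1.000e-01  8.720e+01] w 29.9 F [-0.5  0.4 -0.7] t 26.0 q [ 0.7   0.8  -0.6   1.76  0.61  0.77  1.32]
(538, -230.8, -30, 86.9) -> [-3.9, -20.4, 92.9] [0.2, -0.1, 0.3]
```

Request:
{"op": "arm_command", "data": {"rows": [[[-1,-6,15,0,0,0],[-2,-14,35,0,0,0],[-3,-19.5,55,0,0,0],[-3.3,-19.5,72,0,0,0],[-3.3,-19.5,85,0,0,0],[-3.3,-19.5,91,0,0,0],[-3.3,-19.5,92,0,0,0],[-3.3,-19.5,92,0,0,0]]]}}

```text
clock: 26.67
eef_pos: [537.6, -231.8, -29.8]
tool_rot: [3.141, -0.0, 1.52]
force: [0.2, -0.1, 0.4]
width: 30.2
```

```bash
python3 - <<'E'
from h import *
go(); go()
im=get_image("wrist"); cv2.imwrite("pics/w21.png",im["pixels"][:,:,::-1]); P=cloud(im)
for v in (250,265,280): print(v,[tuple(np.round(P[v,u]).tolist()) for u in (240,246,314,320)])
im=get_image("scene");crop(im,"pics/s21.png",90,230,180,290,5)
im=get_image("side");crop(im,"pics/s21b.png",210,330,120,220,5)
E
```

```text
at [ 537.6 -231.8  -29.8] [179.9  -0.   87.1] w 30.2 F [ 0.2 -0.1  0.4] t 26.67 q [ 0.66  0.91 -0.48  1.84  0.73  0.58  1.22]
at [ 537.6 -231.8  -29.8] [179.9  -0.   87.1] w 30.2 F [ 0.2 -0.1  0.4] t 26.67 q [ 0.66  0.91 -0.48  1.84  0.73  0.58  1.22]
250 [(525.0, -251.0, 14.0), (526.0, -248.0, 13.0), (527.0, -216.0, 14.0), (527.0, -213.0, 14.0)]
265 [(526.0, -249.0, 29.0), (526.0, -246.0, 28.0), (533.0, -216.0, 18.0), (528.0, -215.0, 29.0)]
280 [(527.0, -247.0, 40.0), (532.0, -246.0, 30.0), (nan, nan, nan), (529.0, -216.0, 39.0)]
```

View pics/w21.png

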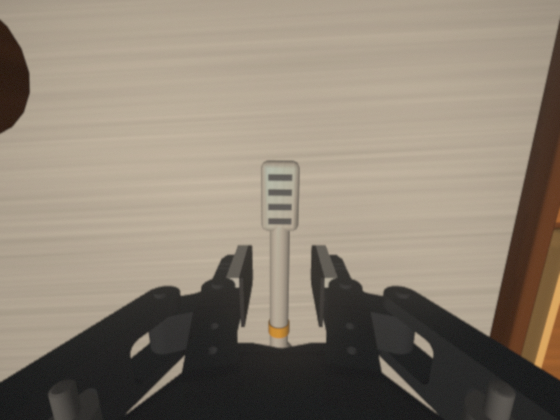

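View pics/s21b.png

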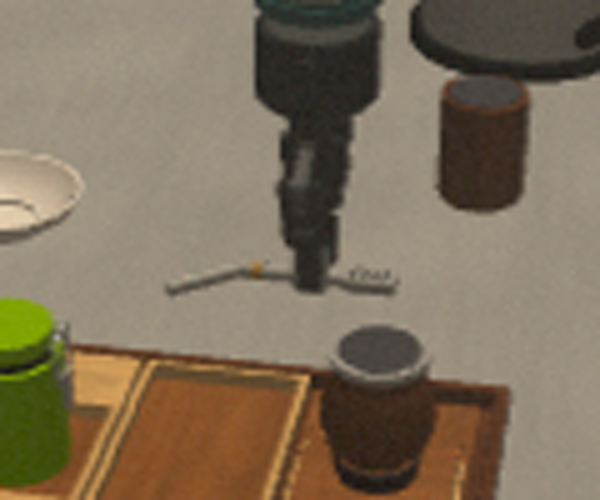

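View pics/s21.png

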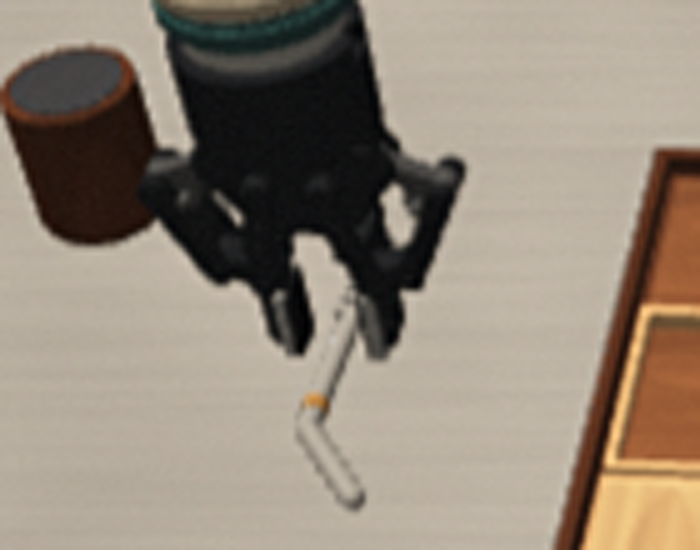

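Request:
{"op": "arm_command", "data": {"rows": [[[0,0,2,0,0,0],[0,0,4,0,0,0],[0,0,5,0,0,0],[0,0,5,0,0,0]]]}}

```text
clock: 27.15
eef_pos: [536.9, -232.6, -34.4]
tool_rot: [3.141, 0.001, 1.519]
force: [-1.0, -0.5, 6.1]
width: 30.1
```

Request:
{"op": "arm_command", "data": {"rows": [[[0,0,0,0,0,0],[0,0,0,0,0,0],[0,0,0,0,0,0],[0,0,0,0,0,0],[0,0,0,0,0,0]]], "claw": -1}}

```text
clock: 27.57
eef_pos: [538.3, -232.3, -33.4]
tool_rot: [3.139, 0.001, 1.519]
force: [-1.8, 1.0, 12.0]
width: 7.1
```

Request:
{"op": "arm_command", "data": {"rows": [[[0,0,-5,0,0,0],[0,0,-15,0,0,0],[0,0,-35,0,0,0],[0,0,-60,0,0,0],[0,0,-60,0,0,0],[0,0,-60,0,0,0]]]}}

```text
clock: 28.07
eef_pos: [537.6, -232.9, 26.3]
tool_rot: [3.139, 0.001, 1.519]
force: [-0.1, 0.7, -0.2]
width: 7.2
```

```bash
python3 - <<'E'
from h import *
go((580,28,130,-3.5),(580,28,20,-3.5))
im=get_image("wrist"); cv2.imwrite("pics/w22.png",im["pixels"][:,:,::-1])
im=get_image("scene");crop(im,"pics/s22.png",90,230,160,290,5)
im=get_image("side");crop(im,"pics/s22b.png",210,330,100,210,5)
E
```

```text
at [ 537.6 -232.9   26.3] [179.8   0.   87. ] w 7.2 F [-0.1  0.7 -0.2] t 28.07 q [ 0.7   0.83 -0.55  1.83  0.67  0.68  1.28]
(580, 28, 130, -3.5) -> [262.6, 29.1, -103.8] [0.2, -0.1, 90.5]
(580, 28, 20, -3.5) -> [262.7, 28.8, 6.2] [0.2, -0.1, 90.5]
```

View pics/s22b.png

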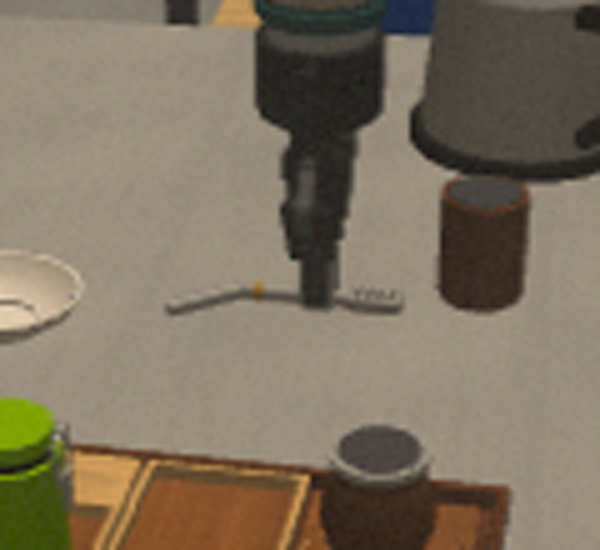

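View pics/w22.png

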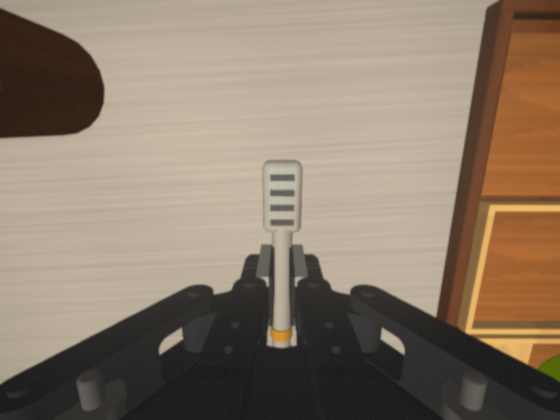

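Request:
{"op": "arm_command", "data": {"rows": [[[0,0,-20,0,0,0],[0,0,-50,0,0,0],[0,0,-80,0,0,4],[10,1,-102,0,0,11],[30,4,-104,0,0,18],[55,7,-104,0,0,25],[80,9,-104,0,0,32],[105,12,-104,0,0,39],[130,15,-104,0,0,46],[155,18,-104,0,0,53],[180,21,-104,0,0,60],[205,24,-104,0,0,67],[228,27,-104,0,0,74],[245,29,-104,0,0,81],[255,29.4,-104,0,0,87],[257.6,29.4,-104,0,0,90],[257.6,29.4,-104,0,0,90],[257.6,29.4,-104,0,0,90],[257.6,29.4,-104,0,0,90]]]}}

```text
clock: 29.8
eef_pos: [578.7, 22.5, 128.1]
tool_rot: [3.141, 0.001, -0.051]
force: [-0.0, -0.7, -0.4]
width: 7.4
```

```bash
python3 - <<'E'
from h import *
go((580,23,60,-3),(580,23,-22,-3))
for n in ("scene","side","wrist"):
    im=get_image(n);cv2.imwrite(f"pics/{n}23.png",im["pixels"][:,:,::-1])
E
```

```text
at [578.7  22.5 128.1] [ 1.8e+02  1.0e-01 -2.9e+00] w 7.4 F [-0.  -0.7 -0.4] t 29.8 q [ 0.04  0.62 -0.2   1.78  0.17  0.76 -0.3 ]
(580, 23, 60, -3) -> [1.3, -0.6, 68.1] [0.0, 0.1, 0.1]
(580, 23, -22, -3) -> [1.4, -0.6, 150.1] [0.0, 0.1, 0.1]
```

View pics/wrist23.png

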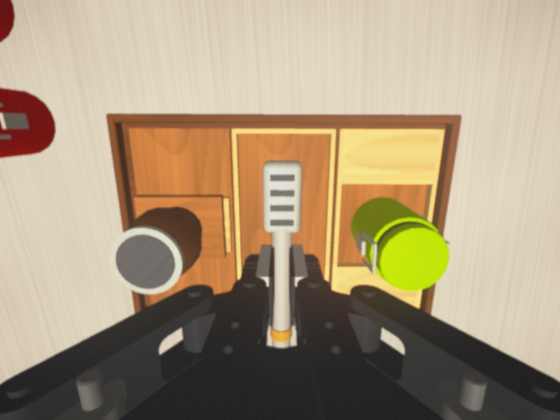

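View pics/side23.png

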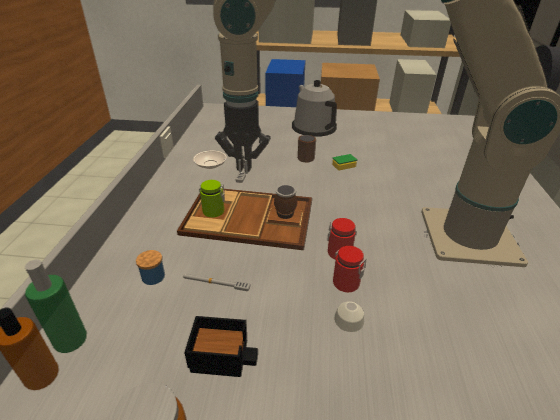

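View pics/scene23.png

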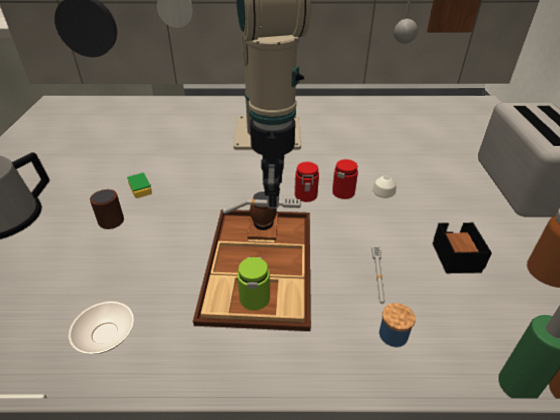

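Request:
{"op": "arm_command", "data": {"rows": [[[1,0,20,0,0,0],[1,0,45,0,0,0],[1,0,65,0,0,0],[1,0,80,0,0,0],[1,0,92,0,0,0],[1,0,100,0,0,0],[1,0,100,0,0,0],[1,0,100,0,0,0]]]}}

```text
clock: 30.62
eef_pos: [580.4, 23.2, 28.9]
tool_rot: [-3.141, -0.0, -0.051]
force: [-0.1, 0.7, -0.9]
width: 7.1
```

```bash
python3 - <<'E'
from h import *
go((580,23,-22,-3))
im=get_image("wrist"); cv2.imwrite("pics/w24.png",im["pixels"][:,:,::-1])
im=get_image("scene");crop(im,"pics/s24.png",190,330,190,310,5)
im=get_image("side");crop(im,"pics/s24b.png",170,330,130,250,5)
E
```

```text
at [580.4  23.2  28.9] [-180.    -0.    -2.9] w 7.1 F [-0.1  0.7 -0.9] t 30.62 q [ 0.01  0.76 -0.16  1.84  0.21  0.55 -0.34]
(580, 23, -22, -3) -> [-0.4, 0.3, 50.9] [-0.0, -0.0, 0.1]
```

View pics/s24b.png

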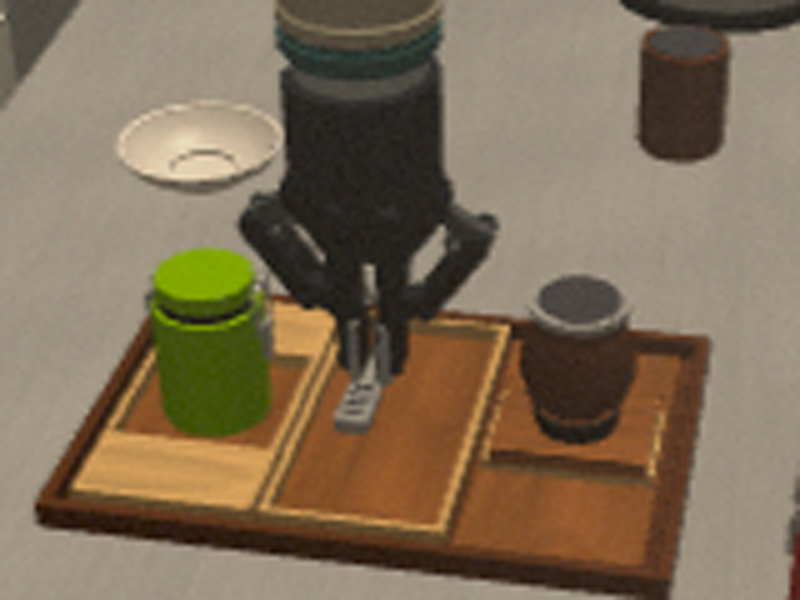

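View pics/w24.png

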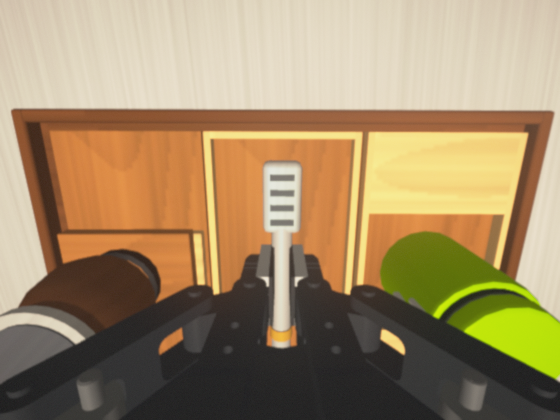

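Request:
{"op": "arm_command", "data": {"rows": [[[-0.5,0,10,0,0,0],[-0.5,0,20,0,0,0],[-0.5,0,30,0,0,0],[-0.5,0,38,0,0,0],[-0.5,0,44,0,0,0],[-0.5,0,48,0,0,0],[-0.5,0,48,0,0,0],[-0.5,0,48,0,0,0]]]}}

```text
clock: 31.43
eef_pos: [579.6, 23.4, -19.5]
tool_rot: [3.142, 0.0, -0.051]
force: [-0.2, 0.1, -0.4]
width: 7.2
```

```bash
python3 - <<'E'
from h import *
go((580,23,-25,-3))
im=get_image("side");crop(im,"pics/s25b.png",170,330,130,250,5)
im=get_image("scene");crop(im,"pics/s25.png",190,330,190,310,5)
E
```

```text
at [579.6  23.4 -19.5] [180.    0.   -2.9] w 7.2 F [-0.2  0.1 -0.4] t 31.43 q [-0.    0.84 -0.14  1.86  0.23  0.46 -0.35]
(580, 23, -25, -3) -> [0.4, 0.4, 5.5] [0.0, 0.0, 0.1]
```

View pics/s25b.png

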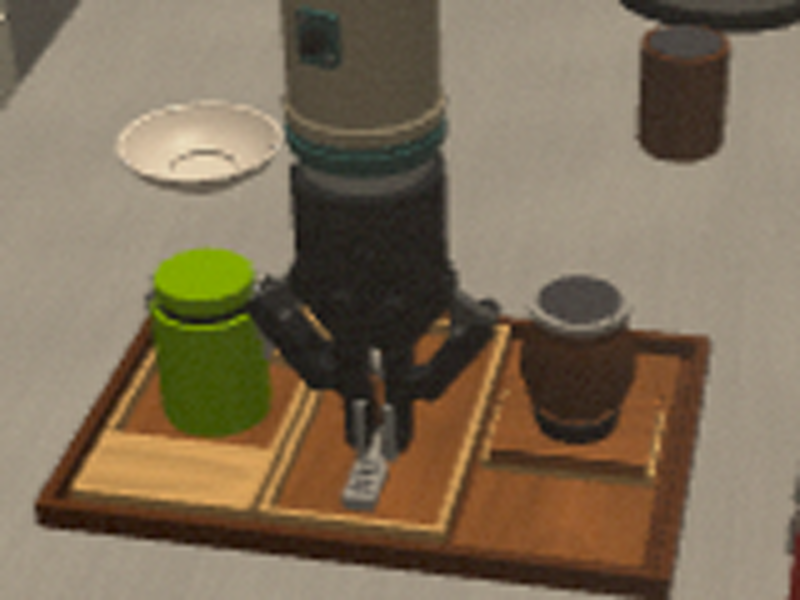

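View pics/s25.png

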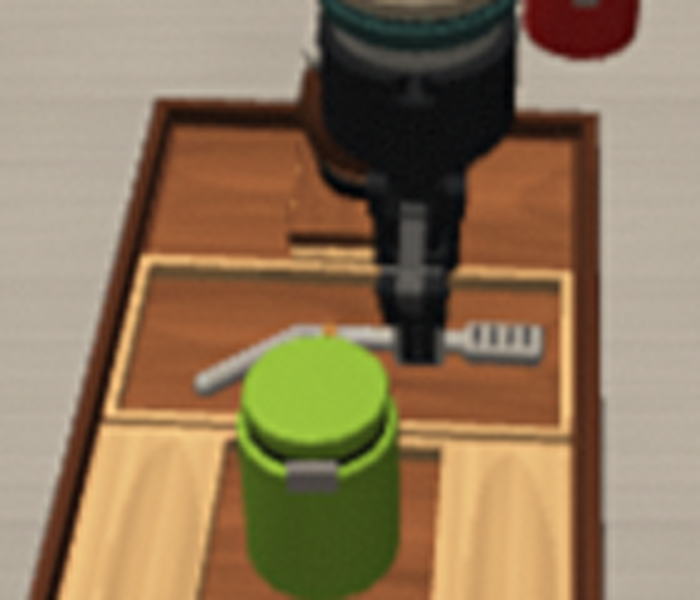

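Request:
{"op": "arm_command", "data": {"rows": [[[0,0,2,0,0,0],[0,0,3,0,0,0],[0,0,4,0,0,0],[0,0,5,0,0,0],[0,0,5,0,0,0],[0,0,5,0,0,0]]]}}

```text
clock: 32.03
eef_pos: [579.7, 23.3, -24.3]
tool_rot: [3.142, 0.0, -0.051]
force: [-0.5, 0.3, -0.3]
width: 7.0
```

Request:
{"op": "arm_command", "data": {"rows": [[[0,0,1,0,0,0],[0,0,2,0,0,0],[0,0,2,0,0,0],[0,0,2,0,0,0]]]}}

```text
clock: 32.37
eef_pos: [579.9, 23.4, -25.4]
tool_rot: [3.142, -0.0, -0.052]
force: [-1.6, 0.7, 6.8]
width: 7.6
```

Request:
{"op": "arm_command", "data": {"rows": [[[0,0,0,0,0,0],[0,0,0,0,0,0],[0,0,0,0,0,0],[0,0,0,0,0,0],[0,0,-5,0,0,0],[0,0,-15,0,0,0],[0,0,-30,0,0,0],[0,0,-50,0,0,0],[0,0,-75,0,0,0],[0,0,-105,0,0,0],[0,0,-140,0,0,0],[0,0,-170,0,0,0],[0,0,-170,0,0,0]]], "claw": -0.43}}

```text
clock: 33.45
eef_pos: [583.8, 23.8, 150.5]
tool_rot: [-3.14, -0.011, -0.052]
force: [0.1, 0.1, 1.0]
width: 24.1
```

```bash
python3 - <<'E'
from h import *
go()
for n in ("scene","side","wrist"):
    im=get_image(n);cv2.imwrite(f"pics/{n}26.png",im["pixels"][:,:,::-1]); P=cloud(im)
    if n=="scene":crop(im,"pics/s26.png",190,330,180,330,4)
    if n=="side": crop(im,"pics/s26b.png",170,350,130,250,4)
    for nm,(x,y,z0,z1) in dict(gourd=(478,-2,94,112),can=(678,-13,88,104),tum=(440.5,-366,66,90)).items():
        q=P[(abs(P[...,0]-x)<50)&(abs(P[...,1]-y)<50)&(P[...,2]>z0)&(P[...,2]<z1)]
        if len(q)>30: print(n,nm,len(q),cv2.minEnclosingCircle(q[:,:2].astype(np.float32)))
    if n=="wrist":
        pass
E
```

```text
at [583.8  23.8 150.5] [-179.9   -0.6   -3. ] w 24.1 F [0.1 0.1 1. ] t 33.45 q [ 0.05  0.59 -0.21  1.76  0.16  0.79 -0.29]
scene gourd 264 ((476.7920837402344, -2.3135008811950684), 28.231042861938477)
scene can 586 ((678.2587280273438, -12.674293518066406), 31.371305465698242)
scene tum 422 ((440.33306884765625, -366.1770935058594), 31.68659782409668)
side gourd 221 ((477.4465026855469, -0.1022704690694809), 27.531173706054688)
side can 222 ((675.1932983398438, -12.280630111694336), 28.577789306640625)
side tum 157 ((438.32989501953125, -364.51171875), 32.84211349487305)
wrist gourd 3443 ((477.98175048828125, -1.1623784303665161), 27.14615249633789)
wrist can 3336 ((674.587890625, -12.517184257507324), 30.08350944519043)
```

View pics/s26b.png

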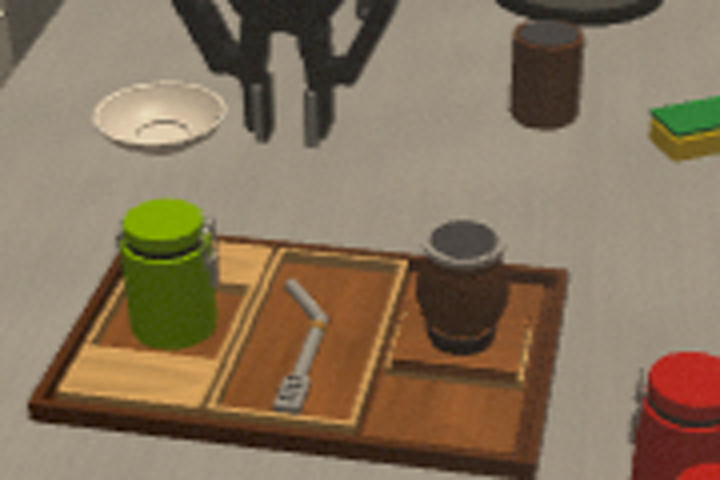

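View pics/s26.png

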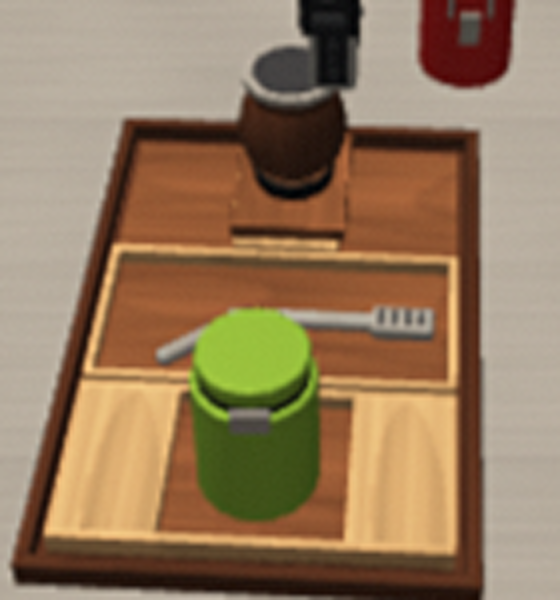

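View pics/wrist26.png

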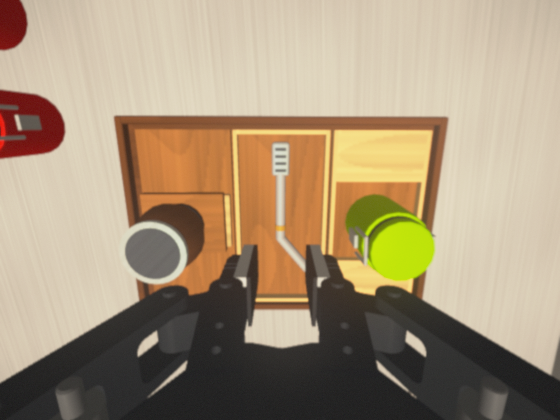

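```bash
python3 - <<'E'
from h import *
im=get_image("wrist")
for u,v in [(281,143),(281,175),(280,200),(280,228)]: print(onplane(im,np.array(float(u)),np.array(float(v)),16.).round(1))
print(order.finish_job())
E
```

```text
[581.4  74.1  16. ]
[579.8  42.5  16. ]
[577.4  16.5  16. ]
[575.8 -14.   16. ]
the job is handed in; nothing more can be done
None
```

The mate tray is laid and the job was handed in at about 34 s of the 109 s. It reports no verdict, so these positions are from my own last camera checks.

| Item | Result | Centre at (x, y) mm | Target at (x, y) mm |
|---|---|---|---|
| Coaster | flat on the pad, measured before the gourd went on | (478.4, −2) | (479, −3), ±15 |
| Gourd | upright on the coaster | (477.5, −1.2) | coaster centre, within 15 |
| Canister | upright in the square bay | three cameras gave (675–678, −12.5) | (679, −13), within 20 |
| Bent straw | flat and lengthwise in the long bay | about (578, −1) | (579, −8), ±30 |
| Tumbler | not moved; scene camera shows under 1 mm change, side camera about 2 mm | – | start, within 25 |

- **Straight straw:** I never touched it, and it looks unmoved in the pictures. I did not measure it again at the end.
- **Height reading:** the arm's reported TCP height was about 36 mm lower than the real fingertips, and all three cameras agreed on this. I set all heights from the cameras and from touching down gently. The strongest force I saw at the end of a move was about 12 N.

The gripper was open and well clear of everything when I handed in.

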